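# Stack two parts boxes on the sloping stand

## Task

On the bench are three closed cardboard parts boxes and a small sloping wooden stand. Lay the long thick box flat on the slope first, pushed back against the backstop at the low end, centred on the stand's width with its long side running down the slope; then stack the long thin box squarely on top of it, also back against the backstop. Let go of both and leave the short box, the round tin and the watch movement where they are.

Things in the scene. Friction and masses are not known exactly. Their poses are not given: they have to be found in the camera images.
- thick_box_center (a point): Centre of the long thick box: closed, rigid cardboard box 90 x 54 x 40 mm (x, y, z of this frame), about 0.2 kg, pale paper label on top, half-way up (20 mm above its underside). x is its long side, z is up. Goes at the bottom of the stack.
- thin_box_center (a point): Centre of the long thin box: as the thick one but 90 x 54 x 26 mm, about 0.15 kg; centre 13 mm above its underside. x is its long side, z is up. Goes on top.
- short_box_center (a point): Centre of the short box, a bystander: 54 x 54 x 40 mm, same cardboard, to be left alone; centre half-way up.
- seat (a point): Middle of the inner corner where the stand's slope meets its backstop, 20 mm above the bench. x runs down the slope, square into the backstop's face (roughly away from the robot); z is square to the slope, upward, 16 degrees off vertical, leaning away from the robot; y runs along the corner. Final box centres here: x -45 mm, y 0; z 20 mm for the thick box, 53 mm for the thin one on top.
- stand: Fixed wooden stand, origin under its middle. In the seat's axes its flat slope spans x -118 to 0 mm, y -50 to 50 mm at z = 0; the backstop's face is x = 0, 60 mm high along z, 100 mm wide, 8 mm thick; no side walls. The slope's raised end faces the robot. Wood and card grip: a box stays where it is put and does not slide down by itself.
- wax_tin: Round yellowish tin with a lid, 56 mm across, 28 mm high, a bystander; origin at the centre of its underside.
- movement: Round watch movement, 41 mm across, 9 mm high, a bystander; origin at the centre of its underside.

How it is judged:
By the outcome, as a careful person would: the job done as asked, in the order asked, and still so for the second after the job is handed in, with the robot touching nothing.
It also fails if it takes over 54 s, if anything falls off the work surface, if the arm or the gripper's body presses on something with over 40 N, if the wrist force passes 120 N, or if a joint passes its speed limit or range.

## Robot

A 7-joint arm with a two-finger parallel gripper is mounted at the origin on a cart in front of the work surface, level with it; the furniture and walls round the work are solid. World frame = base frame: x ahead of the robot, y to its left, z up, the work surface at z = 0. Lengths are in m, angles in rad, forces in N, time in s.
With the tool pointing down it reaches from about 0.4 to 0.85 m from the base axis. Payload 6.9 kg.
Tool frame: the origin (TCP) lies midway between the tips of the shut fingers; the grasp point (between the pads) lies 19 mm behind it; x points along the fingers, z is the direction in which the jaws open and shut, and the axes are right-handed (so a half turn about x gives the same grasp; the last joint's range is limited). The gripper opens to 85 mm and grips with 20 to 120 N. Pads are 22 mm wide; open, the fingers measure 114 mm over their backs; the gripper's body (76 mm by 85 mm) begins 54 mm behind the grasp point. The pads swing forward as they close: fully open they stand 13 mm farther back than shut.
Start: joints at [1.256, 0.507, -0.238, 1.5, 0.126, 1.149, -0.155], TCP at [0.255, -0.571, 0.231] pointing down, gripper open.
Joint ranges: [-3.08, 3.08], [-0.24, 2.05], [-1.43, 1.35], [0, 2.5], [-1.52, 4.66], [0.17, 1.96], [-2.89, 2.89]. Speed limits (rad/s): [2.39, 2.39, 3.14, 3.14, 3.14, 3.14, 3.14].

## Interface

Orientations are given as a unit quaternion [w, x, y, z].
In Python, from station import r, viewer, finder gives the robot as it stands. The module is installed in compiled form; this text tells all that it offers.
- The arm moves only by the shell command python3 -m jog 'ROWS' [FORCE]. ROWS is JSON, a list of rows, each an object of numbers: "hand": the closure, from -1 (fully open) to 1 (shut); "x", "y", "z": the shift along the world's x, y, z in mm; "twist": the turn about the world's z in rad. A call has 1 to 5 rows; each row shifts and turns the commanded pose from where the row before left it; what a row does not reach is not made up. A row lasts 1/12 s, in which the tool goes at most 41.7 mm and 7.16 degrees, less where a joint would pass 70% of its speed; a pose out of reach is approached as far as the arm can. A call is refused whole if a number of a shift passes 41.7 or a number of a turn 0.125, either way. A call with a gripper value outside its range is refused whole. The fingers move at their own pace and stop on an object; FORCE is the grip in N (left out, the last holds). Time passes only in rows, so rows that do not move let the fingers close. It gives the time, the measured TCP pose, the force and the opening at its end, in the units of the state.
- r.get_obs(): the state, without advancing time (a new reading comes with each control period).
- viewer.snapshot(name): name is "side" or "top"; returns a dict with "color" (384x512x3 uint8, red, green, blue), "camera_matrix" (3x3 intrinsics, pixels), "extrinsics" (4x4, takes a point from camera to world coordinates). Camera axes: x right, y down, z forward; pixel columns grow to the right and rows downward; lengths in m; the calibration is good to about 2 mm. A picture is of the moment at which its call begins. There is no depth.
- r.finish_job(): hands the job in, once; it reports no verdict.
Trained networks look in a picture, given as the dict that the camera call returned (one of the last four; its "shot" number tells which), for a name from the list of things; names that differ only in an ending like _2 or _b are one class to them, and where a whole thing is asked for, a point or a joint stands for the part that bears it (a point fixed in the world has none). Each returns a list of dicts, best first, with "conf" (0 to 1); they miss things now and then, are a little off and sometimes report something else, mostly with a low value. They report only what shows in the picture. A call takes as long as a camera call.
- finder.look_for(thing, picture): "rect" ([left, top, width, height] in pixels, round what is visible of it).
The state is a dict: "t": time; "qpos": joint angles; "qd": joint speeds; "tau": joint torques, N m; "tool_pos": TCP position; "orientation": TCP orientation; "force": force on the tool from outside, world axes, zero at the start; "torque": the same for the moment, N m; "gripper_width": opening from 0.0 (shut) to 1.0 (fully open).
Only numpy, scipy, OpenCV 4.12 (cv2) and the standard library are available. Lean on these libraries where they do the work, as an engineer would, in place of code of your own. Each camera call takes 0.05 s, during which the arm holds its last target.

## Working session

There is one attempt and no reset: what is moved stays moved. The work goes in short steps, Python scripts to look and compute and a shell command to move; the robot and the scene stay as the last step left them, time stands still between calls to the robot, and variables do not carry over. Pictures are saved under pics/ and viewed, and the job is handed in when it is done.

```bash
mkdir -p pics; cat > h.py <<'E'
import numpy as np, cv2
from station import r, viewer, finder
def snap(cam,name,scale=1.5):
    p=viewer.snapshot(cam); c=p["color"][:,:,::-1]
    cv2.imwrite(f"pics/{name}.png",cv2.resize(c,None,fx=scale,fy=scale,interpolation=cv2.INTER_CUBIC))
    return p
def ray(p,u,v):
    K=np.array(p["camera_matrix"]);T=np.array(p["extrinsics"])
    d=T[:3,:3]@np.linalg.solve(K,[u,v,1.]); return T[:3,3],d
def onz(p,u,v,z):
    o,d=ray(p,u,v); return o+d*(z-o[2])/d[2]
def proj(p,X):
    K=np.array(p["camera_matrix"]);T=np.array(p["extrinsics"])
    X=np.atleast_2d(X); c=(X-T[:3,3])@T[:3,:3]; q=c@K.T; return q[:,:2]/q[:,2:]
E
python3 - <<'E'
from h import *
import pickle
for c in("top","side"):
    p=snap(c,c+"0"); pickle.dump(p,open(c+"0.pkl","wb"))
    print(c,np.round(p["camera_matrix"],1).tolist(),np.round(p["extrinsics"],3).tolist())
    for n in("thick_box_center","thin_box_center","short_box_center","stand","wax_tin","movement"):
        print(n,[(d["conf"],np.round(d["rect"]).tolist()) for d in finder.look_for(n,p)][:3])
o=r.get_obs();print(o)
E
```

```text
top [[463.1, 0.0, 253.2], [0.0, 463.1, 185.6], [0.0, 0.0, 1.0]] [[-0.012, -0.997, 0.077, 0.48], [-1.0, 0.012, 0.004, -0.094], [-0.005, -0.077, -0.997, 1.098], [0.0, 0.0, 0.0, 1.0]]
thick_box_center [(0.69, [243.0, 199.0, 33.0, 42.0])]
thin_box_center [(0.59, [297.0, 184.0, 34.0, 45.0])]
short_box_center [(0.62, [357.0, 200.0, 27.0, 21.0])]
stand [(0.72, [108.0, 162.0, 58.0, 72.0])]
wax_tin [(0.55, [258.0, 140.0, 23.0, 22.0]), (0.25, [296.0, 184.0, 35.0, 41.0])]
movement [(0.52, [315.0, 141.0, 19.0, 16.0]), (0.41, [355.0, 202.0, 31.0, 22.0]), (0.34, [246.0, 199.0, 32.0, 41.0])]
side [[413.9, 0.0, 254.2], [0.0, 413.9, 184.5], [0.0, 0.0, 1.0]] [[-0.998, -0.039, 0.057, 0.509], [-0.068, 0.449, -0.891, 0.755], [0.009, -0.893, -0.451, 0.482], [0.0, 0.0, 0.0, 1.0]]
thick_box_center [(0.63, [268.0, 182.0, 39.0, 28.0])]
thin_box_center [(0.9, [255.0, 163.0, 44.0, 22.0])]
short_box_center [(0.74, [273.0, 146.0, 23.0, 16.0])]
stand [(0.76, [210.0, 225.0, 91.0, 80.0])]
wax_tin [(0.88, [213.0, 182.0, 21.0, 16.0])]
movement []
{'t': 0.7, 'qpos': array([ 1.25649505,  0.50748624, -0.237589  ,  1.50018967,  0.12569452,
        1.14889816, -0.15478268]), 'qd': array([-1.10909614e-03, -8.43359544e-05, -4.87871147e-04,  1.25718618e-03,
       -1.70365762e-03,  8.28126896e-04,  1.00773464e-03]), 'tau': array([ 5.54157086e-04, -6.20169854e+01, -2.18368918e+00, -2.49919134e+01,
        1.39873498e-02,  2.13962048e-03, -1.16129127e-05]), 'tool_pos': array([ 0.254708  , -0.57073868,  0.23128671]), 'orientation': array([ 0.59320372,  0.38485393,  0.59320314, -0.38484651]), 'force': array([ 0.93631184,  0.5642439 , -0.7032484 ]), 'torque': array([0.00682714, 0.00873398, 0.02420641]), 'gripper_width': 0.997958513702303}
```

View images.

View pics/top0.png

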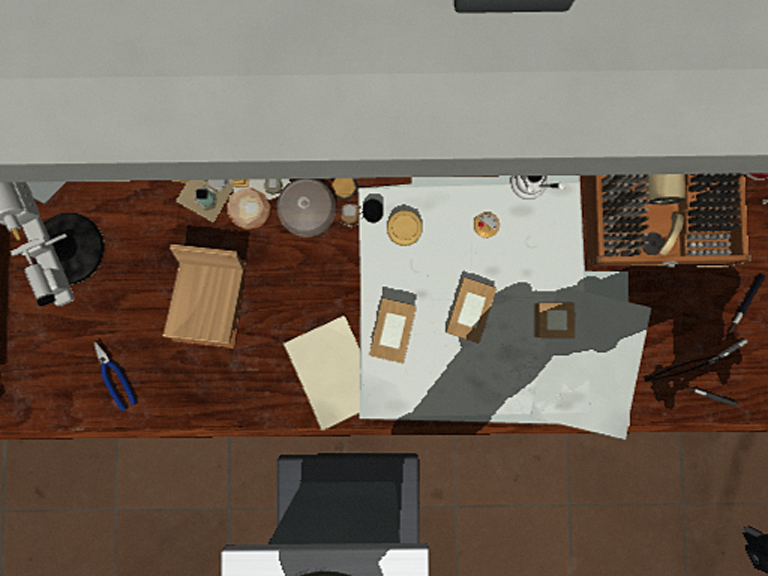

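View pics/side0.png

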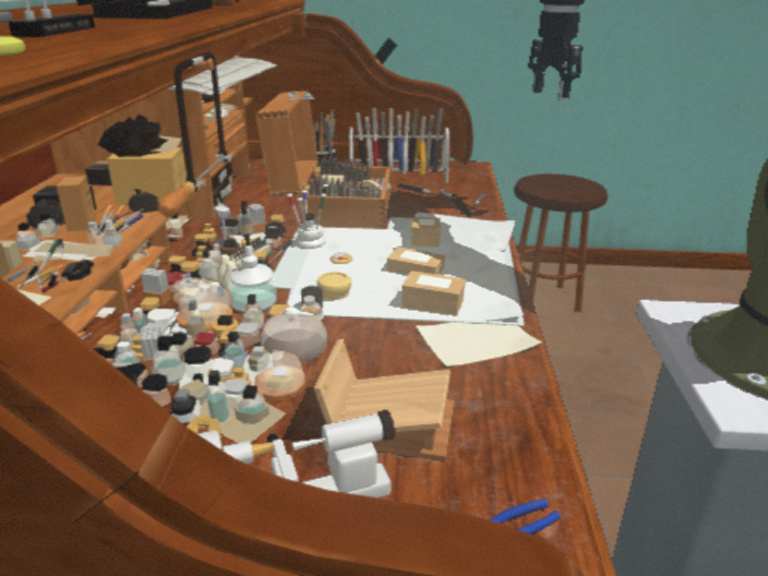

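```bash
python3 - <<'E'
import pickle,cv2
for c,(x,y,w,h) in(("top",(90,120,310,130)),("side",(190,130,140,185))):
    p=pickle.load(open(c+"0.pkl","rb")); im=p["color"][y:y+h,x:x+w,::-1]
    s=800/w if c=="top" else 600/h
    if c=="top":
        s=2.58
    cv2.imwrite(f"pics/{c}0c.png",cv2.resize(im,None,fx=s,fy=s,interpolation=cv2.INTER_CUBIC)); print(s)
E
```

```text
2.58
3.2432432432432434
```

```bash
python3 - <<'E'
import pickle,cv2,numpy as np
def g(c,x,y,w,h,s,name):
    p=pickle.load(open(c+"0.pkl","rb")); im=cv2.resize(p["color"][y:y+h,x:x+w,::-1],None,fx=s,fy=s,interpolation=cv2.INTER_CUBIC)
    for u in range(x-x%10+10,x+w,10):
        cv2.line(im,((u-x)*s,0),((u-x)*s,6),(0,0,255),1); cv2.putText(im,str(u),((u-x)*s-10,16),0,.35,(0,0,255))
    for v in range(y-y%10+10,y+h,10):
        cv2.line(im,(0,(v-y)*s),(6,(v-y)*s),(0,0,255),1); cv2.putText(im,str(v),(8,(v-y)*s+4),0,.35,(0,0,255))
    cv2.imwrite("pics/"+name+".png",im)
g("top",232,175,110,72,7,"tbox"); g("top",100,155,75,85,7,"tstand")
g("side",205,135,110,80,7,"sbox"); g("side",200,220,110,85,7,"sstand")
E
```

```text
(no output)
```

View pics/tbox.png

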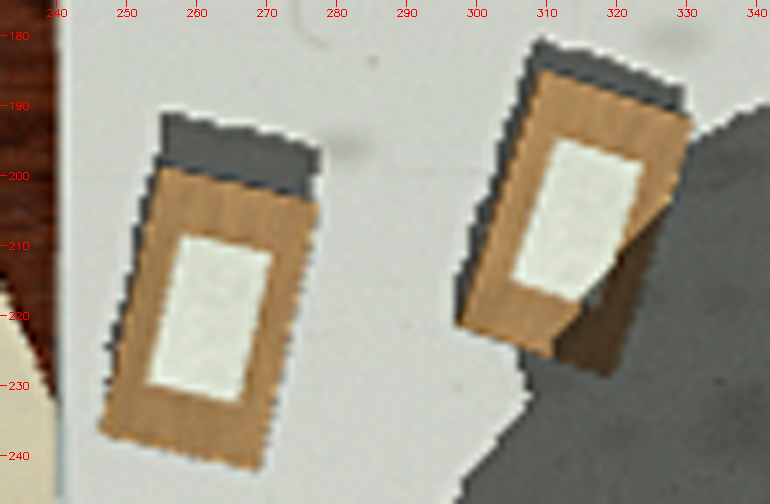

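View pics/tstand.png

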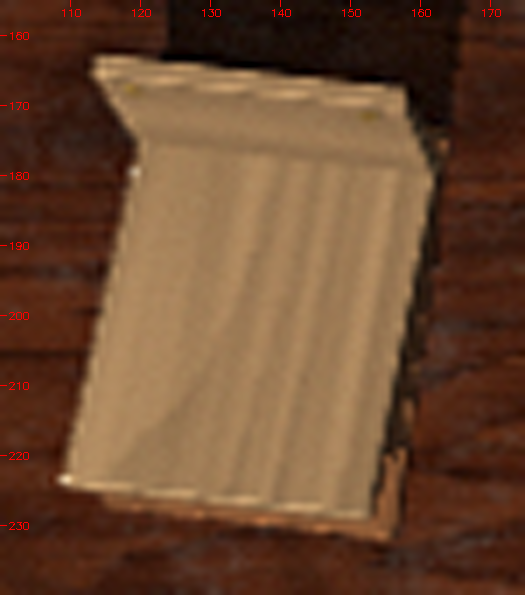

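View pics/sbox.png

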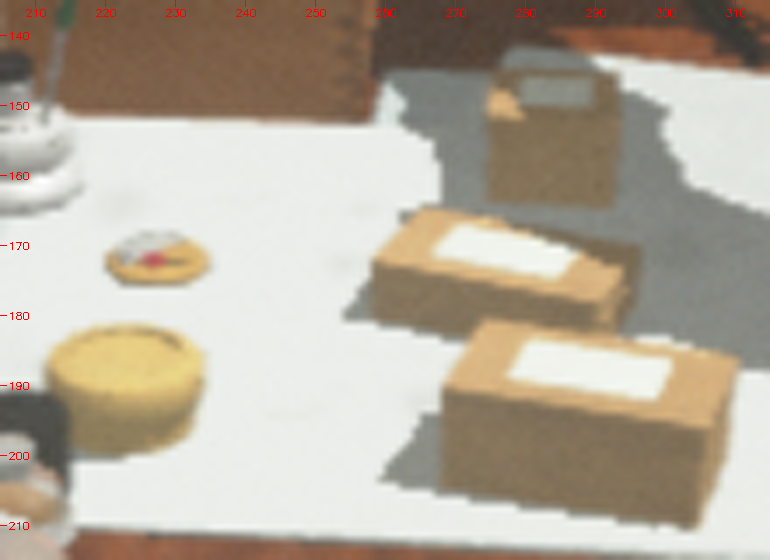

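View pics/sstand.png

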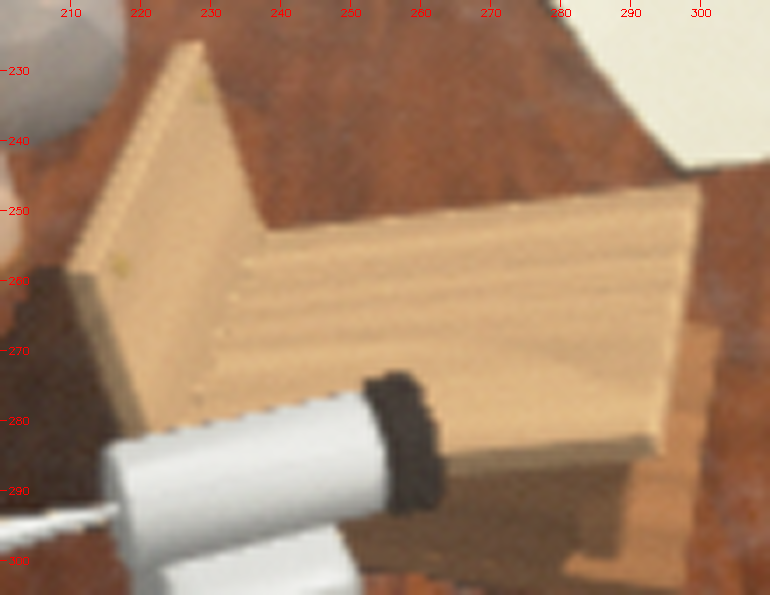

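```bash
cat > fit.py <<'E'
from h import proj
import pickle,numpy as np
from scipy.optimize import least_squares
T=pickle.load(open("top0.pkl","rb"));S=pickle.load(open("side0.pkl","rb"))
def fit(pts,mk,x0):
    # pts list (cam, uv, local)
    def res(q): return np.concatenate([(proj(c,mk(q,np.array(l)))[0]-uv) for c,uv,l in pts])
    s=least_squares(res,x0,loss="soft_l1"); print(np.round(s.x,4),"res",np.round(res(s.x).reshape(-1,2),1).tolist()); return s.x
def box(q,l):
    c,s=np.cos(q[2]),np.sin(q[2]); return np.array([q[0]+c*l[0]-s*l[1],q[1]+s*l[0]+c*l[1],l[2]])
a=np.radians(16)
def seat(q,l):
    x=l[0]*np.cos(a)+l[2]*np.sin(a); z=0.02-l[0]*np.sin(a)+l[2]*np.cos(a)
    return box(q,[x,l[1],z])
if __name__=="__main__":
    h=.045;w=.027
    # x=long axis roughly +x away; top image: up=+x, left=+y
    t=[(255,199,h,w),(277.5,204,h,-w),(269,242,-h,-w),(246,237,-h,w)]
    P=[(T,(u,v),(x,y,.04)) for u,v,x,y in t]
    Q=[(S,(273.5,181),(h,-w,.04)),(S,(310.5,186),(-h,-w,.04)),(S,(307,196),(-h,w,.04)),(S,(268,190.5),(h,w,.04)),(S,(268,205),(h,w,0)),(S,(304.5,210.5),(-h,w,0))]
    print("thick");fit(P,box,[.45,-.1,0]);fit(Q,box,[.45,-.1,0]);fit(P+Q,box,[.45,-.1,0])
    t=[(310,185,h,w),(330.5,191.5,h,-w),(319,229,-h,-w),(297.5,221.5,-h,w)]
    P=[(T,(u,v),(x,y,.026)) for u,v,x,y in t]
    Q=[(S,(265,164.5),(h,-w,.026)),(S,(296.5,169.5),(-h,-w,.026)),(S,(293,178),(-h,w,.026)),(S,(258,172),(h,w,.026)),(S,(258,180),(h,w,0))]
    print("thin");fit(P,box,[.45,-.2,0]);fit(Q,box,[.45,-.2,0]);fit(P+Q,box,[.45,-.2,0])
    P=[(T,(119.5,175),(0,.05,0)),(T,(161,179.5),(0,-.05,0)),(T,(109.5,223.5),(-.118,.05,0)),(T,(152.5,229),(-.118,-.05,0)),(T,(115,166),(0,.05,.06)),(T,(158,170.3),(0,-.05,.06))]
    Q=[(S,(238,253),(0,-.05,0)),(S,(300,246.5),(-.118,-.05,0)),(S,(294,282),(-.118,.05,0)),(S,(229,226),(0,-.05,.06)),(S,(214,259),(0,.05,.06))]
    print("seat");fit(P,seat,[.55,.2,0]);fit(Q,seat,[.55,.2,0]);fit(P+Q,seat,[.55,.2,0])
E
python3 fit.py
python3 - <<'E'
from h import *
from scipy.spatial.transform import Rotation as R
q=r.get_obs()["orientation"];print(R.from_quat(np.r_[q[1:],q[0]]).as_matrix().round(3))
E
```

```text
thick
[ 0.4824 -0.1086 -0.2373] res [[-0.3, -0.4], [0.3, -0.2], [0.1, 0.5], [-0.1, 0.1]]
[ 0.4817 -0.1087 -0.2172] res [[0.1, -0.5], [0.0, -0.5], [-0.4, -0.1], [-0.0, -0.1], [-0.5, 0.4], [0.9, 0.7]]
[ 0.482  -0.1086 -0.2303] res [[-0.4, -0.2], [0.2, -0.1], [0.2, 0.6], [0.0, 0.4], [0.2, -0.6], [0.0, -0.3], [-0.7, -0.0], [-0.2, -0.3], [-0.6, 0.3], [0.6, 0.8]]
thin
[ 0.5126 -0.2303 -0.3339] res [[-0.9, -0.4], [0.8, 0.5], [0.4, -0.1], [-0.4, 0.0]]
[ 0.5106 -0.2325 -0.2777] res [[-0.1, -0.2], [0.6, -0.3], [-1.2, -0.5], [0.3, 0.2], [0.1, 1.1]]
[ 0.5119 -0.2306 -0.3227] res [[-1.0, -0.0], [0.8, 0.6], [0.8, 0.2], [-0.1, 0.5], [0.0, -0.2], [0.4, 0.4], [-2.4, 0.1], [-0.4, 0.1], [-0.5, 1.0]]
seat
[ 0.5857  0.1726 -0.1241] res [[0.4, 0.3], [1.2, 0.5], [-0.6, 0.1], [0.4, -0.4], [-1.7, -0.7], [-0.1, 0.0]]
[ 0.5842  0.1768 -0.1231] res [[0.2, 0.1], [0.0, -0.6], [0.1, 0.3], [-0.0, -0.1], [-0.3, 0.0]]
[ 0.5848  0.1743 -0.1236] res [[-0.3, 0.7], [0.5, 0.9], [-1.3, 0.5], [-0.3, 0.0], [-2.4, -0.3], [-0.8, 0.4], [0.0, -0.7], [-0.3, -1.4], [-0.3, -0.8], [-0.2, -0.8], [-0.4, -1.0]]
[[ 0.     0.913  0.408]
 [ 0.     0.408 -0.913]
 [-1.     0.    -0.   ]]
```

```bash
cat > ov.py <<'E'
import sys,cv2,numpy as np
from fit import *
def crop(p,x,y,w,h,s,name,segs):
    im=cv2.resize(p["color"][y:y+h,x:x+w,::-1],None,fx=s,fy=s,interpolation=cv2.INTER_CUBIC)
    for A,B,col in segs:
        q=(proj(p,np.array([A,B]))+.5-[x,y])*s
        cv2.line(im,tuple(int(v*8) for v in q[0]),tuple(int(v*8) for v in q[1]),col,1,cv2.LINE_AA,3)
    cv2.imwrite("pics/"+name+".png",im)
def standseg(q,col=(255,0,255)):
    c=lambda *l:seat(q,np.array(l))
    L=[((0,.05,0),(0,-.05,0)),((0,-.05,0),(-.118,-.05,0)),((-.118,-.05,0),(-.118,.05,0)),((-.118,.05,0),(0,.05,0)),((0,.05,0),(0,.05,.06)),((0,.05,.06),(0,-.05,.06)),((0,-.05,.06),(0,-.05,0))]
    return [(c(*a),c(*b),col) for a,b in L]
def boxseg(f,h,z0,z1,col):
    w=.027;C=[(h,w),(h,-w),(-h,-w),(-h,w)];o=[]
    for i in range(4):
        a,b=C[i],C[(i+1)%4]
        o+=[(f((*a,z1)),f((*b,z1)),col),(f((*a,z0)),f((*b,z0)),col),(f((*a,z0)),f((*a,z1)),col)]
    return o
E
python3 - <<'E'
from ov import *
q=[.585,.1745,-.1236]
crop(T,100,155,75,85,7,"ot1",standseg(q));crop(S,200,220,110,85,7,"os1",standseg(q))
E
```

```text
(no output)
```

View pics/ot1.png

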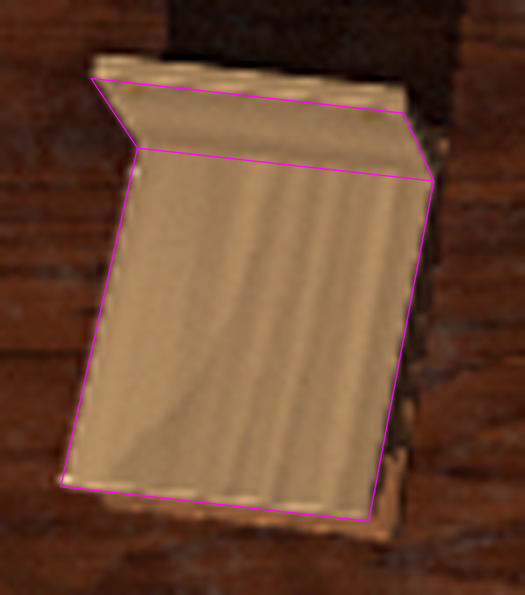

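View pics/os1.png

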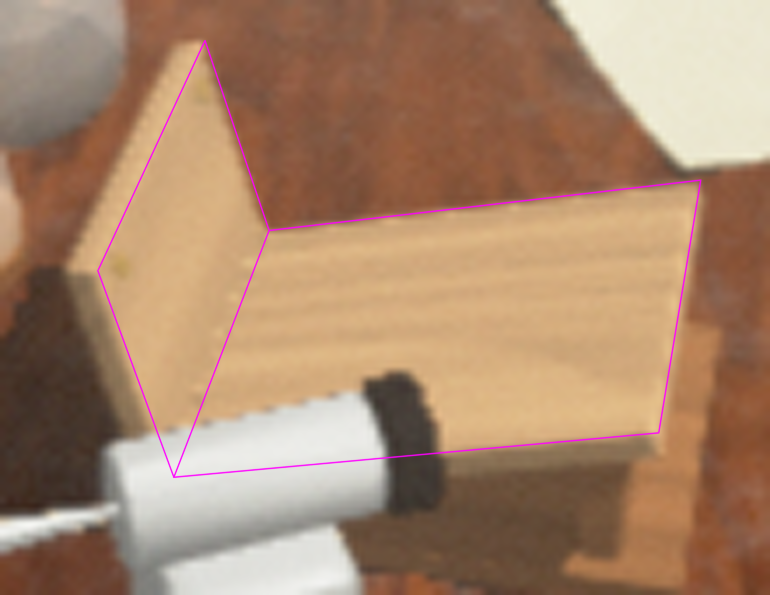

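```bash
for i in 1 2; do :; done
python3 -m jog '[{"hand":-1,"x":17,"y":35,"z":0,"twist":-0.05},{"hand":-1,"x":17,"y":35,"z":0,"twist":-0.05},{"hand":-1,"x":17,"y":35,"z":0,"twist":-0.05},{"hand":-1,"x":17,"y":35,"z":0,"twist":-0.05},{"hand":-1,"x":17,"y":35,"z":0,"twist":-0.05}]' 20
python3 -m jog '[{"hand":-1,"x":17,"y":35,"z":0,"twist":-0.05},{"hand":-1,"x":17,"y":35,"z":0,"twist":-0.05},{"hand":-1,"x":17,"y":35,"z":0,"twist":-0.05},{"hand":-1,"x":17,"y":35,"z":0,"twist":-0.05},{"hand":-1,"x":17,"y":35,"z":0,"twist":-0.05}]'
cat > st.py <<'E'
from h import *
from scipy.spatial.transform import Rotation as R
def st():
    o=r.get_obs();q=o["orientation"];M=R.from_quat(np.r_[q[1:],q[0]]).as_matrix()
    print("t",round(o["t"],2),"pos",(1000*o["tool_pos"]).round(1),"jawang",round(float(np.arctan2(M[1,2],M[0,2])),4),"F",o["force"].round(1),"gw",round(float(o["gripper_width"]),3),"x",M[:,0].round(3))
    return o
if __name__=="__main__": st()
E
python3 st.py
```

```text
t: 1.12
tool_pos: [0.3402, -0.3941, 0.2314]
orientation: [0.54, 0.457, 0.54, -0.457]
force: [0.6, -0.2, 0.2]
gripper_width: 1.001
t: 1.53
tool_pos: [0.4252, -0.219, 0.2316]
orientation: [0.479, 0.52, 0.479, -0.52]
force: [1.4, -0.7, 0.3]
gripper_width: 0.998
t 1.53 pos [ 425.2 -219.   231.6] jawang -1.6537 F [ 1.4 -0.7  0.3] gw 0.998 x [ 0.001 -0.    -1.   ]
```

```bash

python3 -m jog '[{"hand":-1,"x":14,"y":28,"z":-20,"twist":-0.05},{"hand":-1,"x":14,"y":28,"z":-20,"twist":-0.05},{"hand":-1,"x":14,"y":28,"z":-20,"twist":-0.05},{"hand":-1,"x":15,"y":27,"z":-20,"twist":0},{"hand":-1,"x":0,"y":0,"z":-30,"twist":0}]'
python3 st.py; python3 - <<'E'
from h import *
snap("side","s1"); snap("top","t1")
E
```

```text
t: 1.95
tool_pos: [0.4863, -0.1032, 0.1222]
orientation: [0.442, 0.555, 0.441, -0.55]
force: [1.4, 0.3, -0.7]
gripper_width: 1.001
t 1.95 pos [ 486.3 -103.2  122.2] jawang -1.7936 F [ 1.4  0.3 -0.7] gw 1.001 x [ 0.007  0.003 -1.   ]
```

View pics/s1.png

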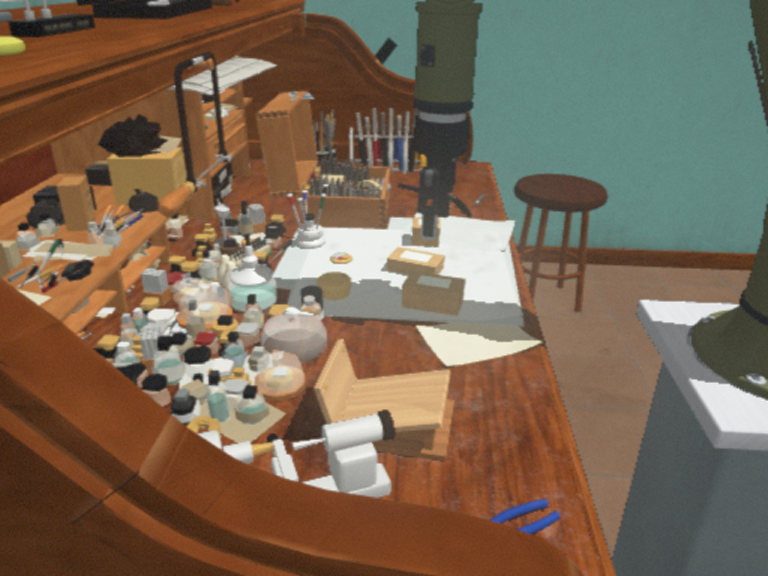

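```bash

python3 -m jog '[{"hand":-1,"z":-15},{"hand":-1,"z":-15}]'
python3 st.py
```

```text
t 2.05 pos [ 479.9 -107.8  118.1] jawang -1.7974 F [-1.3 -0.8  0.6] gw 1.0 x [-0.006  0.002 -1.   ]validation failed for argument at $[0]...
```

```bash

python3 -m jog '[{"hand":-1,"x":2,"y":-1,"z":-30,"twist":0},{"hand":-1,"x":0,"y":0,"z":-30,"twist":0},{"hand":-1,"x":0,"y":0,"z":-30,"twist":0},{"hand":-1,"x":0,"y":0,"z":-24,"twist":0},{"hand":-1,"x":0,"y":0,"z":0,"twist":0}]'
python3 st.py;  python3 - <<'E'
from h import *
snap("side","s2"); snap("top","t2")
E
```

```text
t: 2.47
tool_pos: [0.4817, -0.1117, 0.0049]
orientation: [-0.438, -0.553, -0.44, 0.556]
force: [-1.1, -0.6, 0.6]
gripper_width: 1.003
t 2.47 pos [ 481.7 -111.7    4.9] jawang -1.8026 F [-1.1 -0.6  0.6] gw 1.003 x [-0.005  0.    -1.   ]
```

View pics/s2.png

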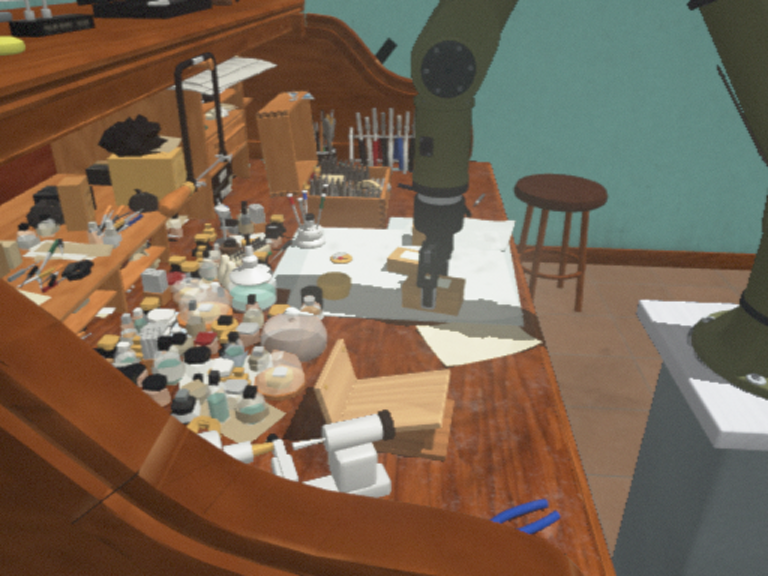

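```bash

python3 -m jog '[{"hand":1,"x":0,"y":0,"z":0,"twist":0},{"hand":1,"x":0,"y":0,"z":0,"twist":0},{"hand":1,"x":0,"y":0,"z":0,"twist":0},{"hand":1,"x":0,"y":0,"z":0,"twist":0},{"hand":1,"x":0,"y":0,"z":0,"twist":0}]' 30
python3 -m jog '[{"hand":1,"x":0,"y":0,"z":0,"twist":0},{"hand":1,"x":0,"y":0,"z":0,"twist":0},{"hand":1,"x":0,"y":0,"z":0,"twist":0}]'
python3 st.py
```

```text
t: 2.98
tool_pos: [0.4849, -0.111, 0.0091]
orientation: [0.44, 0.555, 0.438, -0.553]
force: [0.4, 0.5, 8.4]
gripper_width: 0.624
t: 3.23
tool_pos: [0.4849, -0.1111, 0.0092]
orientation: [0.44, 0.555, 0.438, -0.553]
force: [-1.7, -0.0, 8.7]
gripper_width: 0.626
t 3.23 pos [ 484.9 -111.1    9.2] jawang -1.8013 F [-1.7 -0.   8.7] gw 0.626 x [ 0.003 -0.001 -1.   ]
```

```bash

python3 -m jog '[{"hand":1,"x":0,"y":0,"z":10,"twist":0},{"hand":1,"x":0,"y":0,"z":15,"twist":0},{"hand":1,"x":0,"y":0,"z":15,"twist":0},{"hand":1,"x":0,"y":0,"z":0,"twist":0},{"hand":1,"x":0,"y":0,"z":0,"twist":0}]' 
python3 st.py;python3 - <<'E'
from h import *
snap("side","s3")
E
```

```text
t: 3.65
tool_pos: [0.4843, -0.111, 0.0485]
orientation: [0.44, 0.555, 0.438, -0.554]
force: [-0.3, -1.0, -2.3]
gripper_width: 0.631
t 3.65 pos [ 484.3 -111.    48.5] jawang -1.8013 F [-0.3 -1.  -2.3] gw 0.631 x [ 0.002 -0.001 -1.   ]
```

View pics/s3.png

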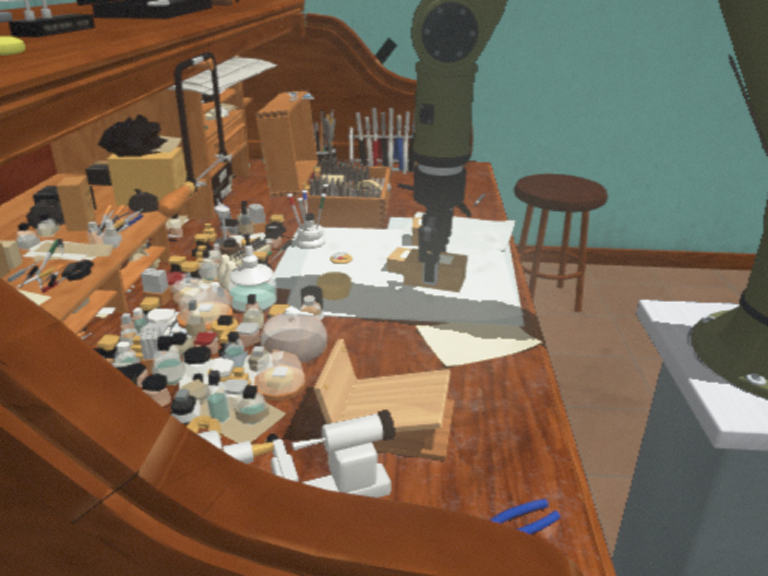

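```bash

python3 -m jog '[{"hand":1,"x":7,"y":36,"z":10,"twist":0.013},{"hand":1,"x":7,"y":36,"z":10,"twist":0.013},{"hand":1,"x":7,"y":36,"z":10,"twist":0.013},{"hand":1,"x":7,"y":36,"z":10,"twist":0.013},{"hand":1,"x":7,"y":36,"z":10,"twist":0.014}]' 
python3 -m jog '[{"hand":1,"x":7,"y":36,"z":10,"twist":0.013},{"hand":1,"x":7,"y":36,"z":10,"twist":0.013},{"hand":1,"x":8,"y":39,"z":10,"twist":0.014},{"hand":1,"x":0,"y":0,"z":0,"twist":0},{"hand":1,"x":0,"y":0,"z":0,"twist":0}]' 
python3 -m jog '[{"hand":1,"x":0,"y":0,"z":-10,"twist":0},{"hand":1,"x":0,"y":0,"z":0,"twist":0},{"hand":1,"x":0,"y":0,"z":0,"twist":0}]' 
python3 st.py;python3 - <<'E'
from h import *
import pickle
pickle.dump(snap("side","s4"),open("s4.pkl","wb"));pickle.dump(snap("top","t4"),open("t4.pkl","wb"))
E
```

```text
t: 4.12
tool_pos: [0.5181, 0.0708, 0.0968]
orientation: [-0.457, -0.539, -0.458, 0.54]
force: [1.0, -0.2, -3.3]
gripper_width: 0.625
t: 4.53
tool_pos: [0.5403, 0.1838, 0.1267]
orientation: [0.469, 0.529, 0.47, -0.529]
force: [-0.8, -1.7, -2.7]
gripper_width: 0.629
t: 4.78
tool_pos: [0.5397, 0.1782, 0.1156]
orientation: [-0.467, -0.529, -0.468, 0.532]
force: [-0.1, 0.5, -1.3]
gripper_width: 0.63
t 4.78 pos [539.7 178.2 115.6] jawang -1.6971 F [-0.1  0.5 -1.3] gw 0.63 x [-0.003 -0.002 -1.   ]
```

View pics/s4.png

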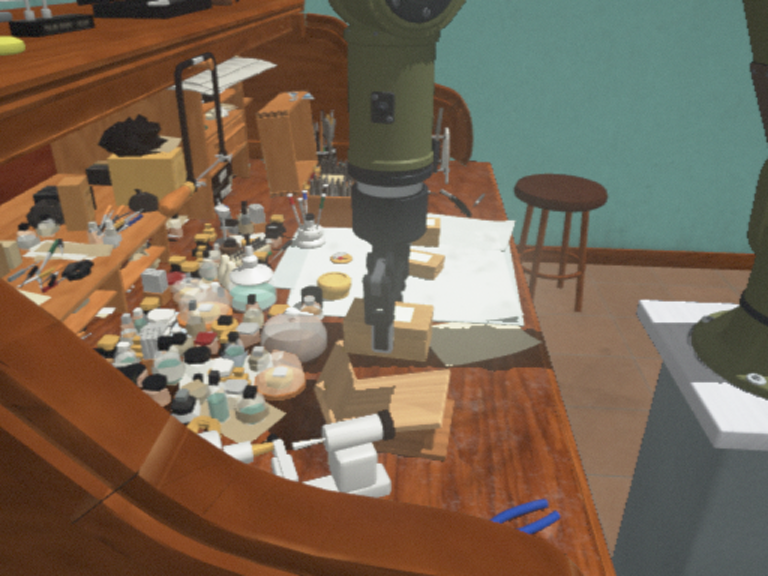

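View pics/t4.png

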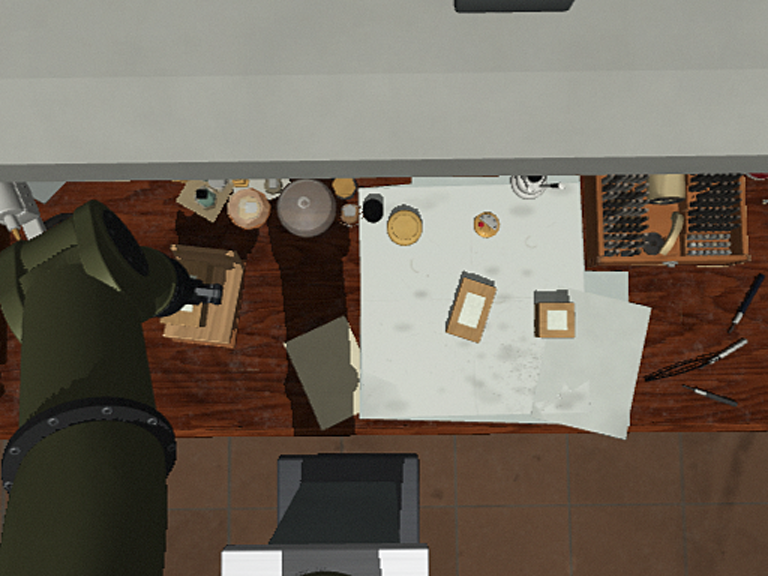

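```bash
python3 - <<'E'
from ov import *
p=pickle.load(open("s4.pkl","rb"))
y=-.1263
tcp=np.array([.5397,.1782,.1156])
def f(l):
    l=np.array(l); b=box([0,0,y],l+np.array([-.0028,0,0.0])); return b+[tcp[0],tcp[1],tcp[2]-.0092]
crop(p,210,180,100,90,7,"o4",boxseg(f,.045,0,.04,(255,0,255))+standseg([.585,.1745,-.1236],(255,255,0)))
E
```

```text
(no output)
```

View pics/o4.png

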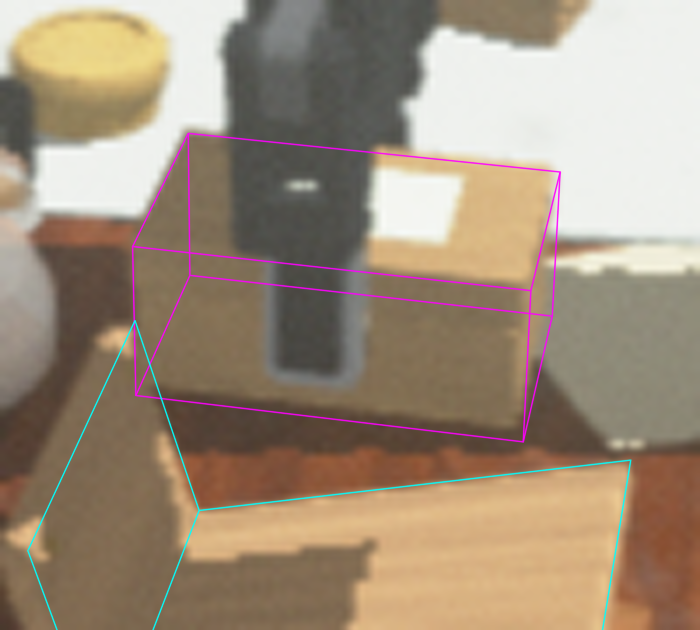

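```bash

python3 -m jog '[{"hand":1,"x":2,"y":2,"z":-20,"twist":0.002},{"hand":1,"x":0,"y":0,"z":-18,"twist":0},{"hand":1,"x":0,"y":0,"z":-14,"twist":0},{"hand":1,"x":0,"y":0,"z":0,"twist":0},{"hand":1,"x":0,"y":0,"z":0,"twist":0}]' 20
python3 -m jog '[{"hand":1,"x":0,"y":0,"z":-3,"twist":0},{"hand":1,"x":0,"y":0,"z":-3,"twist":0},{"hand":1,"x":0,"y":0,"z":-2,"twist":0},{"hand":1,"x":0,"y":0,"z":0,"twist":0}]' 
python3 st.py
```

```text
t: 5.3
tool_pos: [0.5424, 0.1816, 0.065]
orientation: [-0.468, -0.529, -0.469, 0.53]
force: [0.5, 0.3, -2.0]
gripper_width: 0.627
t: 5.63
tool_pos: [0.5428, 0.1822, 0.0574]
orientation: [0.469, 0.53, 0.468, -0.53]
force: [-0.1, 0.4, -1.9]
gripper_width: 0.627
t 5.63 pos [542.8 182.2  57.4] jawang -1.6931 F [-0.1  0.4 -1.9] gw 0.627 x [ 0.  0. -1.]
```

```bash

python3 -m jog '[{"hand":1,"x":0,"y":-2,"z":-2,"twist":0},{"hand":1,"x":0,"y":0,"z":-2,"twist":0},{"hand":1,"x":0,"y":0,"z":-2,"twist":0},{"hand":1,"x":0,"y":0,"z":0,"twist":0}]' 
python3 -m jog '[{"hand":1,"x":0,"y":0,"z":-2,"twist":0},{"hand":1,"x":0,"y":0,"z":-2,"twist":0},{"hand":1,"x":0,"y":0,"z":0,"twist":0}]' 
python3 st.py;python3 - <<'E'
from h import *
import pickle
p=snap("side","s5");pickle.dump(p,open("s5.pkl","wb"))
cv2.imwrite("pics/s5c.png",cv2.resize(p["color"][180:310,200:320,::-1],None,fx=5,fy=5,interpolation=cv2.INTER_CUBIC)[:600])
E
```

```text
t: 5.97
tool_pos: [0.5434, 0.1799, 0.0517]
orientation: [0.469, 0.53, 0.468, -0.529]
force: [-0.3, -1.6, 2.4]
gripper_width: 0.63
t: 6.22
tool_pos: [0.545, 0.1797, 0.0483]
orientation: [0.469, 0.531, 0.467, -0.529]
force: [4.5, -3.2, 5.4]
gripper_width: 0.624
t 6.22 pos [545.  179.7  48.3] jawang -1.6941 F [ 4.5 -3.2  5.4] gw 0.624 x [ 0.004  0.    -1.   ]
```

View pics/s5c.png

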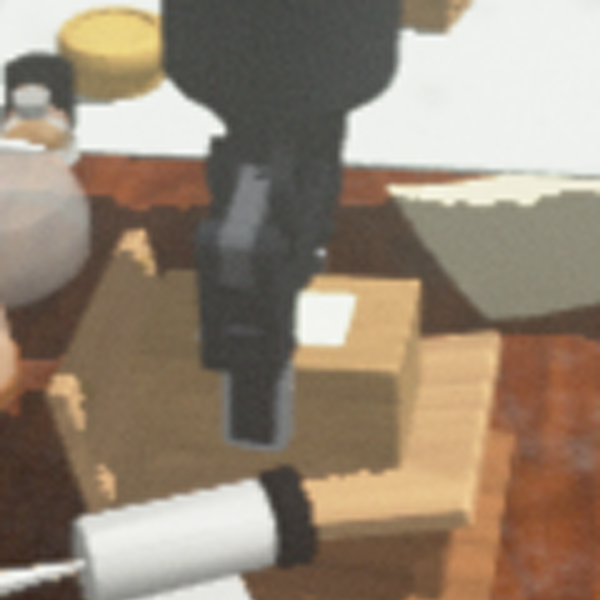

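```bash

python3 -m jog '[{"hand":1,"x":0,"y":0,"z":-2,"twist":0},{"hand":1,"x":0,"y":0,"z":-2,"twist":0},{"hand":1,"x":0,"y":0,"z":0,"twist":0}]' 
python3 -m jog '[{"hand":1,"x":0,"y":0,"z":-2,"twist":0},{"hand":1,"x":0,"y":0,"z":0,"twist":0}]' 
python3 st.py;python3 - <<'E'
from h import *
import pickle
p=snap("side","s6");pickle.dump(p,open("s6.pkl","wb"))
cv2.imwrite("pics/s6c.png",cv2.resize(p["color"][180:310,200:320,::-1],None,fx=5,fy=5,interpolation=cv2.INTER_CUBIC)[:600])
E
```

```text
t: 6.52
tool_pos: [0.5463, 0.1796, 0.0448]
orientation: [0.47, 0.532, 0.467, -0.528]
force: [6.7, -3.9, 7.6]
gripper_width: 0.625
t: 6.68
tool_pos: [0.5468, 0.1795, 0.043]
orientation: [0.47, 0.532, 0.466, -0.528]
force: [7.2, -4.2, 6.7]
gripper_width: 0.631
t 6.68 pos [546.8 179.5  43. ] jawang -1.6947 F [ 7.2 -4.2  6.7] gw 0.631 x [ 0.008  0.001 -1.   ]
```

View pics/s6c.png

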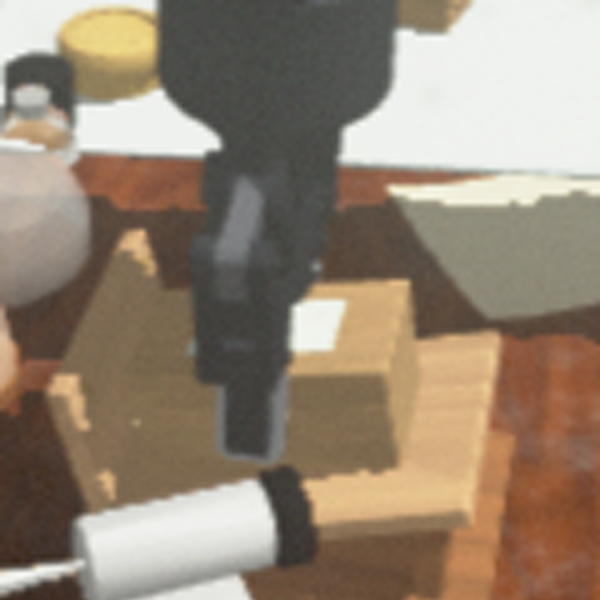

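```bash

python3 -m jog '[{"hand":1,"x":2,"y":0,"z":-2,"twist":0},{"hand":1,"x":2,"y":-1,"z":-1,"twist":0},{"hand":1,"x":0,"y":0,"z":0,"twist":0}]' 
python3 -m jog '[{"hand":1,"x":2,"y":0,"z":-1,"twist":0},{"hand":1,"x":2,"y":0,"z":-1,"twist":0},{"hand":1,"x":0,"y":0,"z":0,"twist":0}]' 
python3 st.py;python3 - <<'E'
from h import *
import pickle
p=snap("side","s7");pickle.dump(p,open("s7.pkl","wb"))
cv2.imwrite("pics/s7c.png",cv2.resize(p["color"][180:310,200:320,::-1],None,fx=5,fy=5,interpolation=cv2.INTER_CUBIC)[:600])
E
```

```text
t: 6.98
tool_pos: [0.5482, 0.1792, 0.0391]
orientation: [0.469, 0.531, 0.468, -0.529]
force: [0.5, -1.5, 6.3]
gripper_width: 0.628
t: 7.23
tool_pos: [0.5511, 0.1796, 0.0372]
orientation: [0.469, 0.53, 0.468, -0.529]
force: [-0.1, -0.6, 8.5]
gripper_width: 0.629
t 7.23 pos [551.1 179.6  37.2] jawang -1.6932 F [-0.1 -0.6  8.5] gw 0.629 x [ 0.001  0.    -1.   ]
```

View pics/s7c.png

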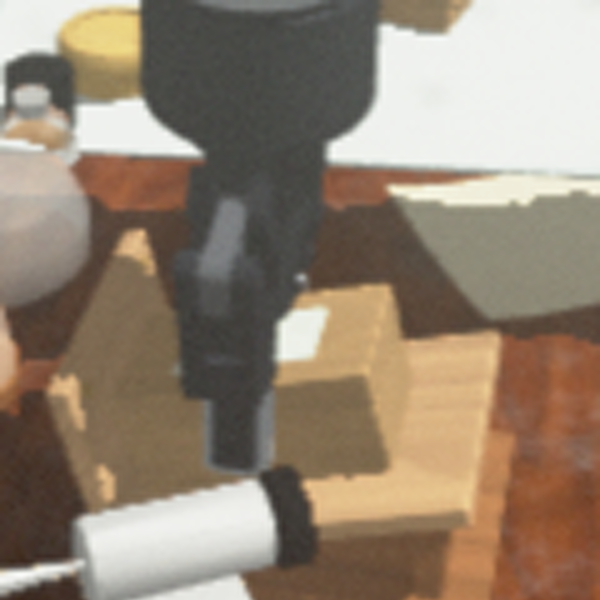

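```bash

python3 -m jog '[{"hand":1,"x":2,"y":0,"z":-0.5,"twist":0},{"hand":1,"x":2,"y":-1,"z":-0.5,"twist":0},{"hand":1,"x":0,"y":0,"z":0,"twist":0}]' 
python3 -m jog '[{"hand":1,"x":2,"y":0,"z":-0.5,"twist":0},{"hand":1,"x":2,"y":0,"z":-0.5,"twist":0},{"hand":1,"x":0,"y":0,"z":0,"twist":0}]' 
python3 st.py;python3 - <<'E'
from h import *
import pickle
p=snap("side","s8");pickle.dump(p,open("s8.pkl","wb"))
cv2.imwrite("pics/s8c.png",cv2.resize(p["color"][180:310,200:320,::-1],None,fx=5,fy=5,interpolation=cv2.INTER_CUBIC)[:600])
E
```

```text
t: 7.53
tool_pos: [0.5525, 0.1797, 0.0367]
orientation: [-0.468, -0.529, -0.47, 0.53]
force: [-10.4, 0.8, 19.2]
gripper_width: 0.626
t: 7.78
tool_pos: [0.5528, 0.1797, 0.0365]
orientation: [-0.467, -0.527, -0.471, 0.532]
force: [-23.8, 0.1, 35.9]
gripper_width: 0.629
t 7.78 pos [552.8 179.7  36.5] jawang -1.6915 F [-23.8   0.1  35.9] gw 0.629 x [-0.009 -0.001 -1.   ]
```

View pics/s8c.png

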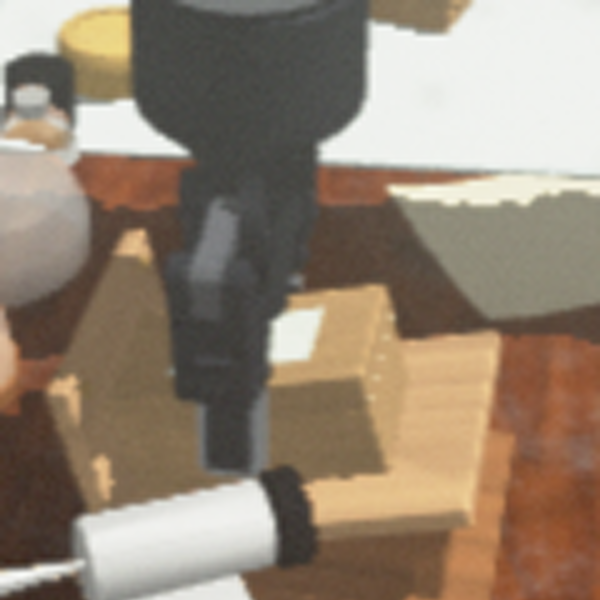

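```bash
python3 -m jog '[{"hand":1,"x":-2,"y":0,"z":1,"twist":0},{"hand":1,"x":0,"y":0,"z":1,"twist":0},{"hand":1,"x":0,"y":0,"z":0,"twist":0}]'; python3 st.py; python3 - <<'E'
from ov import *
from h import snap
p=snap("side","s9"); pickle.dump(p,open("s9.pkl","wb"))
Q=[.585,.1745,-.1236]
f=lambda l: seat(Q,np.array(l)+[-.045,0,0])
crop(p,205,200,110,85,7,"o9",boxseg(f,.045,0,.04,(255,0,255))+standseg(Q,(255,255,0)))
E
```

```text
t: 8.08
tool_pos: [0.5528, 0.1796, 0.0365]
orientation: [-0.468, -0.528, -0.47, 0.531]
force: [-12.8, 2.2, 11.7]
gripper_width: 0.627
t 8.08 pos [552.8 179.6  36.5] jawang -1.6913 F [-12.8   2.2  11.7] gw 0.627 x [-0.006  0.    -1.   ]
```

View pics/o9.png

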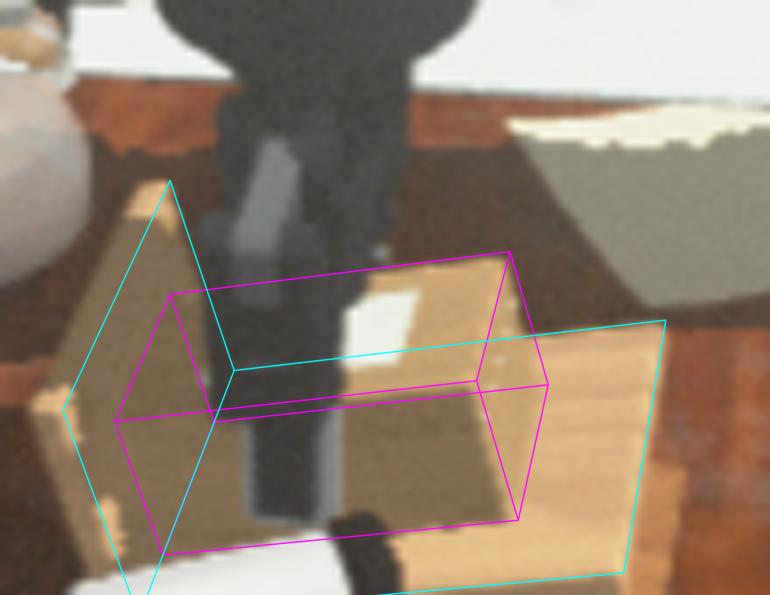

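```bash

python3 -m jog '[{"hand":0.1,"x":0,"y":0,"z":0,"twist":0},{"hand":-0.3,"x":0,"y":0,"z":0,"twist":0},{"hand":-0.6,"x":0,"y":0,"z":0,"twist":0},{"hand":-0.8,"x":0,"y":0,"z":0,"twist":0},{"hand":-0.8,"x":0,"y":0,"z":0,"twist":0}]'; python3 st.py
python3 -m jog '[{"hand":-0.8,"x":0,"y":0,"z":10,"twist":0},{"hand":-0.8,"x":0,"y":0,"z":30,"twist":0},{"hand":-0.8,"x":0,"y":0,"z":40,"twist":0},{"hand":-0.8,"x":0,"y":0,"z":40,"twist":0},{"hand":-0.8,"x":0,"y":-30,"z":20,"twist":0}]'; python3 st.py
python3 -m jog '[{"hand":-0.8,"x":-10,"y":-38,"z":0,"twist":0},{"hand":-0.8,"x":-10,"y":-38,"z":0,"twist":0},{"hand":-0.8,"x":-6,"y":-38,"z":0,"twist":0}]'
python3 - <<'E'
from ov import *
from h import snap
p=snap("side","s10"); pickle.dump(p,open("s10.pkl","wb"))
t=snap("top","t10"); pickle.dump(t,open("t10.pkl","wb"))
Q=[.585,.1745,-.1236]
f=lambda l: seat(Q,np.array(l)+[-.045,0,0])
g=boxseg(f,.045,0,.04,(255,0,255))+standseg(Q,(255,255,0))
crop(p,205,200,110,85,7,"o10",g)
crop(t,100,155,75,85,7,"o10t",g)
E
```

```text
t: 8.55
tool_pos: [0.5572, 0.1782, 0.0363]
orientation: [0.469, 0.53, 0.468, -0.529]
force: [0.1, -0.3, 0.1]
gripper_width: 0.902
t 8.55 pos [557.2 178.2  36.3] jawang -1.6934 F [ 0.1 -0.3  0.1] gw 0.902 x [ 0.001  0.    -1.   ]
t: 8.97
tool_pos: [0.5578, 0.1556, 0.1819]
orientation: [0.47, 0.531, 0.471, -0.524]
force: [1.5, 0.6, 0.6]
gripper_width: 0.905
t 8.97 pos [557.8 155.6 181.9] jawang -1.6849 F [1.5 0.6 0.6] gw 0.905 x [ 0.006  0.007 -1.   ]
t: 9.22
tool_pos: [0.53, 0.033, 0.1776]
orientation: [0.469, 0.53, 0.468, -0.529]
force: [0.8, -0.4, -0.9]
gripper_width: 0.9
```

View pics/o10.png

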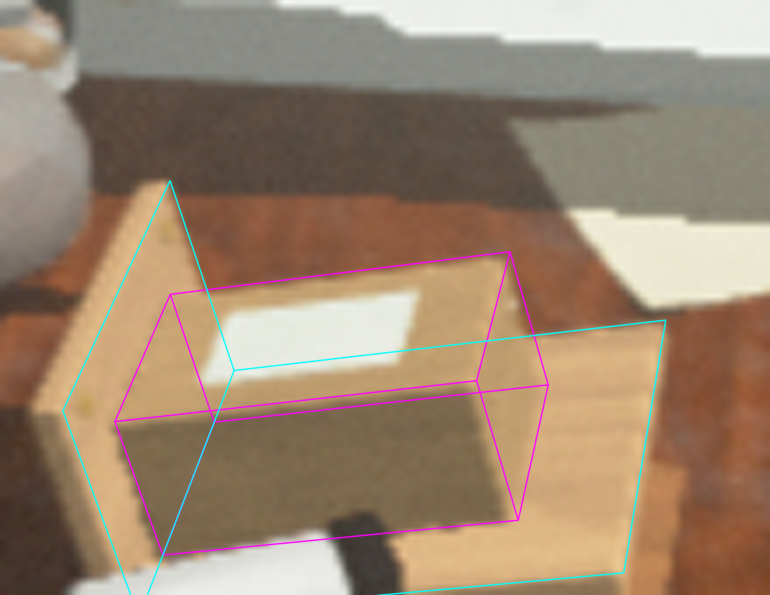

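View pics/t10.png

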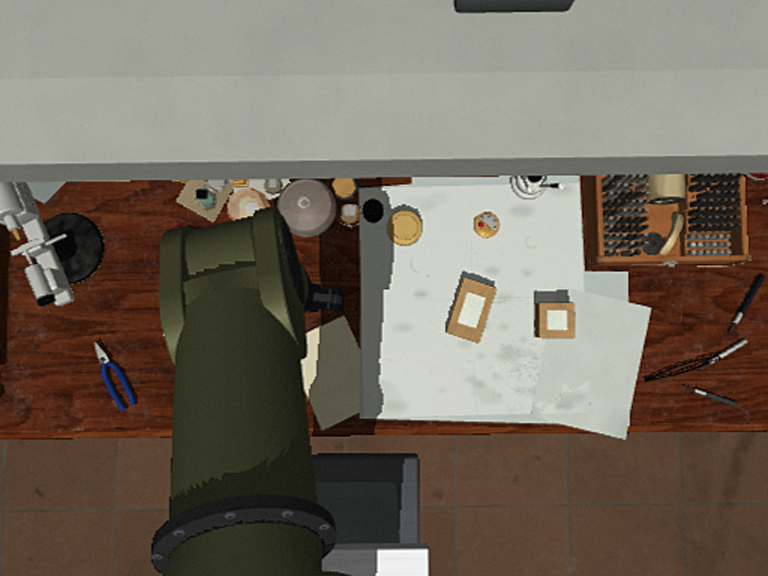

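View pics/o10t.png

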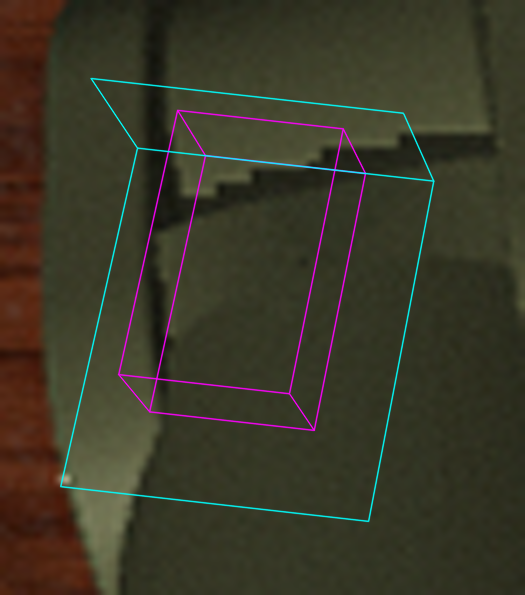

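```bash
python3 - <<'E'
from ov import *
t=pickle.load(open("t10.pkl","rb"));s=pickle.load(open("s10.pkl","rb"))
for q,n in(([.512,-.2305,-.323],"a"),):
    g=boxseg(lambda l:box(q,np.array(l)),.045,0,.026,(255,0,255))
    crop(t,290,175,50,60,9,"n"+n,g);crop(s,250,155,60,40,9,"ns"+n,g)
im=np.vstack([np.pad(cv2.imread("pics/na.png"),((0,0),(0,90),(0,0)))[:540],cv2.imread("pics/nsa.png")[:,:540]])
cv2.imwrite("pics/n.png",cv2.resize(im,None,fx=.65,fy=.65))
E
```

```text
(no output)
```

View pics/n.png

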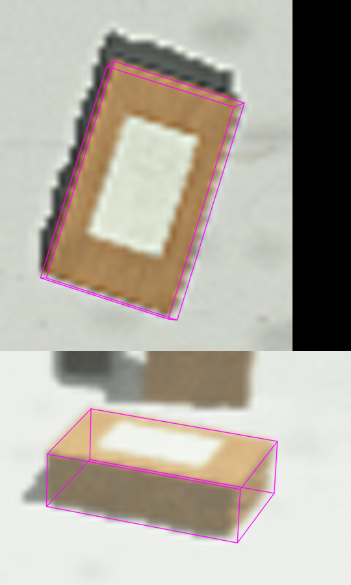

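```bash

python3 -m jog '[{"hand":-1,"x":-2,"y":-37,"z":0,"twist":-0.03},{"hand":-1,"x":-3,"y":-37,"z":0,"twist":-0.03},{"hand":-1,"x":-3,"y":-37,"z":-5,"twist":-0.03},{"hand":-1,"x":-3,"y":-37,"z":-10,"twist":-0.03},{"hand":-1,"x":-3,"y":-37,"z":-10,"twist":-0.03}]'
python3 -m jog '[{"hand":-1,"x":-2,"y":-37,"z":-10,"twist":-0.03},{"hand":-1,"x":-2,"y":-37,"z":-10,"twist":-0.02},{"hand":-1,"x":0,"y":0,"z":-20,"twist":0},{"hand":-1,"x":0,"y":0,"z":0,"twist":0},{"hand":-1,"x":0,"y":0,"z":0,"twist":0}]'
python3 -m jog '[{"hand":-1,"x":0,"y":0,"z":0,"twist":0}]'
python3 st.py
```

```text
t: 9.73
tool_pos: [0.5171, -0.1522, 0.1521]
orientation: [0.428, 0.564, 0.427, -0.563]
force: [0.2, -0.6, -0.3]
gripper_width: 1.001
t: 10.15
tool_pos: [0.5125, -0.2242, 0.1111]
orientation: [-0.413, -0.574, -0.414, 0.574]
force: [0.8, 0.6, 0.1]
gripper_width: 1.001
t: 10.23
tool_pos: [0.5136, -0.2234, 0.1122]
orientation: [0.414, 0.574, 0.414, -0.573]
force: [0.1, 0.3, 0.0]
gripper_width: 0.999
t 10.23 pos [ 513.6 -223.4  112.2] jawang -1.8911 F [0.1 0.3 0. ] gw 0.999 x [ 0.001  0.001 -1.   ]
```

```bash

python3 -m jog '[{"hand":-1,"x":-1.5,"y":-7,"z":-30,"twist":-0.003},{"hand":-1,"x":0,"y":0,"z":-34,"twist":0},{"hand":-1,"x":0,"y":0,"z":-28,"twist":0},{"hand":-1,"x":0,"y":0,"z":-14,"twist":0},{"hand":-1,"x":0,"y":0,"z":-4,"twist":0}]'
python3 -m jog '[{"hand":-1,"x":0,"y":0,"z":0,"twist":0},{"hand":-1,"x":0,"y":0,"z":0,"twist":0}]'
python3 st.py;  python3 - <<'E'
from h import *
p=snap("side","s11"); cv2.imwrite("pics/s11c.png",cv2.resize(p["color"][120:220,230:330,::-1],None,fx=6,fy=6,interpolation=cv2.INTER_CUBIC))
E
```

```text
t: 10.65
tool_pos: [0.5111, -0.2297, 0.0]
orientation: [-0.412, -0.574, -0.414, 0.574]
force: [-0.3, 0.2, 0.1]
gripper_width: 1.003
t: 10.82
tool_pos: [0.5125, -0.2312, 0.0027]
orientation: [0.413, 0.575, 0.412, -0.574]
force: [0.2, -0.5, 0.6]
gripper_width: 1.001
t 10.82 pos [ 512.5 -231.2    2.7] jawang -1.8947 F [ 0.2 -0.5  0.6] gw 1.001 x [ 0.002 -0.    -1.   ]
```

View pics/s11c.png

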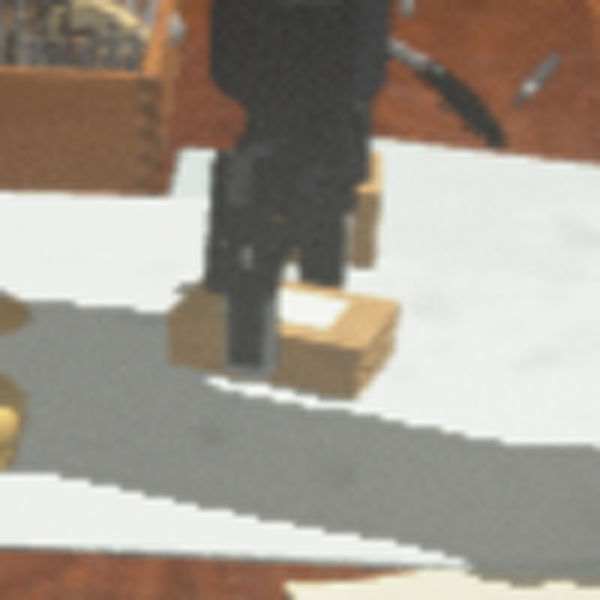

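```bash

python3 -m jog '[{"hand":1,"x":0,"y":0,"z":-1,"twist":0},{"hand":1,"x":0,"y":0,"z":0,"twist":0},{"hand":1,"x":0,"y":0,"z":0,"twist":0},{"hand":1,"x":0,"y":0,"z":0,"twist":0},{"hand":1,"x":0,"y":0,"z":0,"twist":0}]' 25
python3 -m jog '[{"hand":1,"x":0,"y":0,"z":0,"twist":0},{"hand":1,"x":0,"y":0,"z":0,"twist":0},{"hand":1,"x":0,"y":0,"z":0,"twist":0}]'
python3 st.py
python3 -m jog '[{"hand":1,"x":0,"y":0,"z":10,"twist":0},{"hand":1,"x":0,"y":0,"z":20,"twist":0},{"hand":1,"x":0,"y":0,"z":20,"twist":0},{"hand":1,"x":0,"y":0,"z":0,"twist":0},{"hand":1,"x":0,"y":0,"z":0,"twist":0}]' 
python3 st.py;  python3 - <<'E'
from h import *
p=snap("side","s12"); cv2.imwrite("pics/s12c.png",cv2.resize(p["color"][110:210,230:330,::-1],None,fx=6,fy=6,interpolation=cv2.INTER_CUBIC))
E
```

```text
t: 11.28
tool_pos: [0.5118, -0.2318, 0.0013]
orientation: [0.413, 0.575, 0.412, -0.574]
force: [0.1, 1.0, 7.4]
gripper_width: 0.629
t: 11.53
tool_pos: [0.5118, -0.2318, 0.0013]
orientation: [0.413, 0.575, 0.412, -0.574]
force: [-0.0, 1.1, 7.3]
gripper_width: 0.626
t 11.53 pos [ 511.8 -231.8    1.3] jawang -1.896 F [-0.   1.1  7.3] gw 0.626 x [ 0.001 -0.    -1.   ]
t: 11.95
tool_pos: [0.5118, -0.2322, 0.0516]
orientation: [0.413, 0.575, 0.412, -0.574]
force: [0.9, -0.9, -1.9]
gripper_width: 0.625
t 11.95 pos [ 511.8 -232.2   51.6] jawang -1.8964 F [ 0.9 -0.9 -1.9] gw 0.625 x [ 0.002 -0.001 -1.   ]
```

View pics/s12c.png

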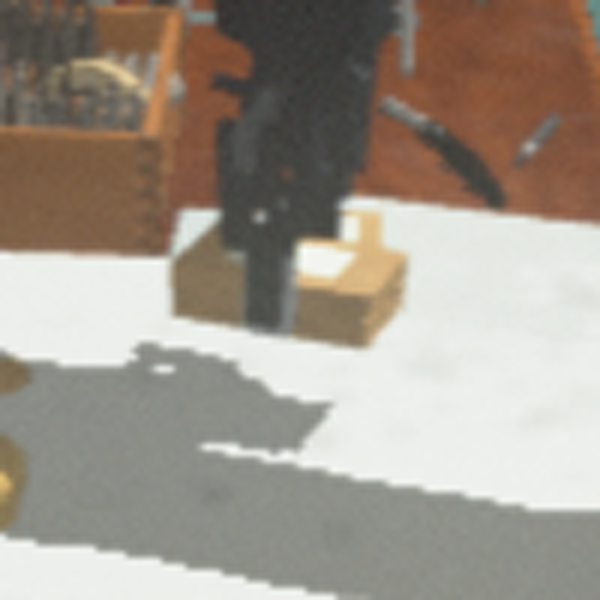

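```bash
python3 - <<'E'
from ov import *
from h import snap
t=snap("top","t12"); pickle.dump(t,open("t12.pkl","wb"))
Q=[.585,.1745,-.1236]
f=lambda l: seat(Q,np.array(l)+[-.045,0,0])
g=boxseg(f,.045,0,.04,(255,0,255))+standseg(Q,(255,255,0))
crop(t,100,155,75,85,7,"o12t",g)
E
```

```text
(no output)
```

View pics/o12t.png

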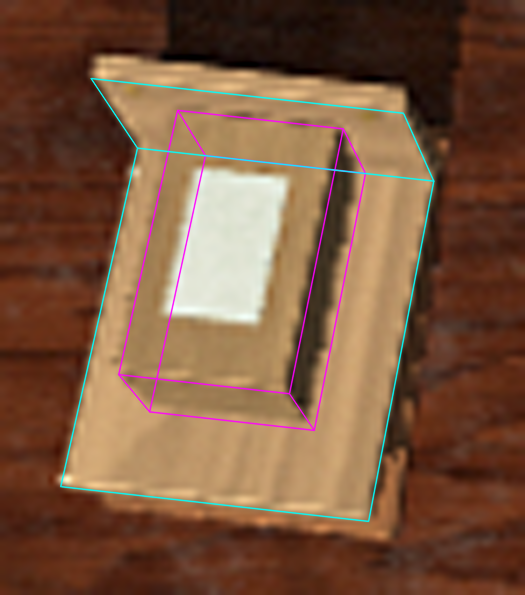

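```bash

python3 -m jog '[{"hand":1,"x":0,"y":0,"z":20,"twist":0},{"hand":1,"x":3,"y":37,"z":8,"twist":0.02},{"hand":1,"x":3,"y":37,"z":8,"twist":0.02},{"hand":1,"x":3,"y":37,"z":8,"twist":0.02},{"hand":1,"x":3,"y":37,"z":8,"twist":0.02}]' 
python3 -m jog '[{"hand":1,"x":3,"y":37,"z":8,"twist":0.02},{"hand":1,"x":3,"y":37,"z":8,"twist":0.02},{"hand":1,"x":3,"y":37,"z":8,"twist":0.02},{"hand":1,"x":3,"y":37,"z":8,"twist":0.02},{"hand":1,"x":3,"y":37,"z":0,"twist":0.02}]' 
python3 -m jog '[{"hand":1,"x":4,"y":37,"z":0,"twist":0.023},{"hand":1,"x":4,"y":37,"z":0,"twist":0},{"hand":1,"x":0,"y":0,"z":0,"twist":0},{"hand":1,"x":0,"y":0,"z":0,"twist":0},{"hand":1,"x":0,"y":0,"z":0,"twist":0}]' 
python3 st.py;python3 - <<'E'
from h import *
p=snap("side","s13"); cv2.imwrite("pics/s13c.png",cv2.resize(p["color"][170:290,200:320,::-1],None,fx=5,fy=5,interpolation=cv2.INTER_CUBIC))
E
```

```text
t: 12.47
tool_pos: [0.5223, -0.0822, 0.1016]
orientation: [-0.435, -0.557, -0.436, 0.558]
force: [1.0, 0.2, -2.5]
gripper_width: 0.629
t: 12.88
tool_pos: [0.5382, 0.1031, 0.1347]
orientation: [0.463, 0.535, 0.463, -0.535]
force: [0.3, 0.1, -1.1]
gripper_width: 0.625
t: 13.3
tool_pos: [0.5455, 0.1747, 0.1331]
orientation: [-0.469, -0.529, -0.469, 0.53]
force: [0.8, -0.6, -2.0]
gripper_width: 0.626
t 13.3 pos [545.5 174.7 133.1] jawang -1.6925 F [ 0.8 -0.6 -2. ] gw 0.626 x [-0.002 -0.001 -1.   ]
```

View pics/s13c.png

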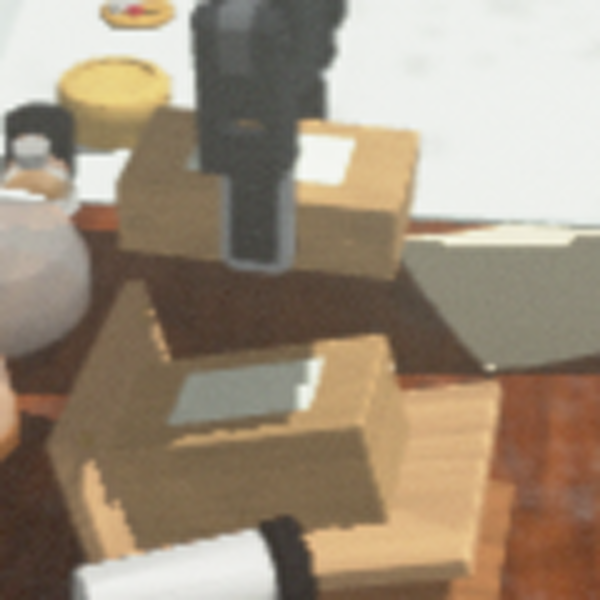

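```bash

python3 -m jog '[{"hand":1,"x":2,"y":5,"z":-15,"twist":0},{"hand":1,"x":0,"y":0,"z":-15,"twist":0},{"hand":1,"x":0,"y":0,"z":-12,"twist":0},{"hand":1,"x":0,"y":0,"z":0,"twist":0},{"hand":1,"x":0,"y":0,"z":0,"twist":0}]' 20
python3 st.py
```

```text
t: 13.77
tool_pos: [0.5479, 0.1785, 0.0917]
orientation: [-0.468, -0.529, -0.468, 0.531]
force: [-0.3, 0.0, -1.4]
gripper_width: 0.624
t 13.77 pos [547.9 178.5  91.7] jawang -1.6952 F [-0.3  0.  -1.4] gw 0.624 x [-0.002 -0.001 -1.   ]
```

```bash

python3 -m jog '[{"hand":1,"x":0,"y":1,"z":-3,"twist":0.002},{"hand":1,"x":0,"y":0,"z":-3,"twist":0},{"hand":1,"x":0,"y":0,"z":-2,"twist":0},{"hand":1,"x":0,"y":0,"z":0,"twist":0}]' 
python3 st.py
python3 -m jog '[{"hand":1,"x":0,"y":0,"z":-2,"twist":0},{"hand":1,"x":0,"y":0,"z":-2,"twist":0},{"hand":1,"x":0,"y":0,"z":0,"twist":0}]' 
python3 st.py;python3 - <<'E'
from h import *
p=snap("side","s14"); cv2.imwrite("pics/s14c.png",cv2.resize(p["color"][170:290,200:320,::-1],None,fx=5,fy=5,interpolation=cv2.INTER_CUBIC))
E
```

```text
t: 14.1
tool_pos: [0.5481, 0.1811, 0.0842]
orientation: [-0.469, -0.529, -0.469, 0.529]
force: [-0.8, 1.0, -2.1]
gripper_width: 0.626
t 14.1 pos [548.1 181.1  84.2] jawang -1.6911 F [-0.8  1.  -2.1] gw 0.626 x [-0. -0. -1.]
t: 14.35
tool_pos: [0.549, 0.1813, 0.0809]
orientation: [0.469, 0.53, 0.469, -0.529]
force: [1.3, -0.4, 2.6]
gripper_width: 0.629
t 14.35 pos [549.  181.3  80.9] jawang -1.6912 F [ 1.3 -0.4  2.6] gw 0.629 x [ 0.002  0.    -1.   ]
```

View pics/s14c.png

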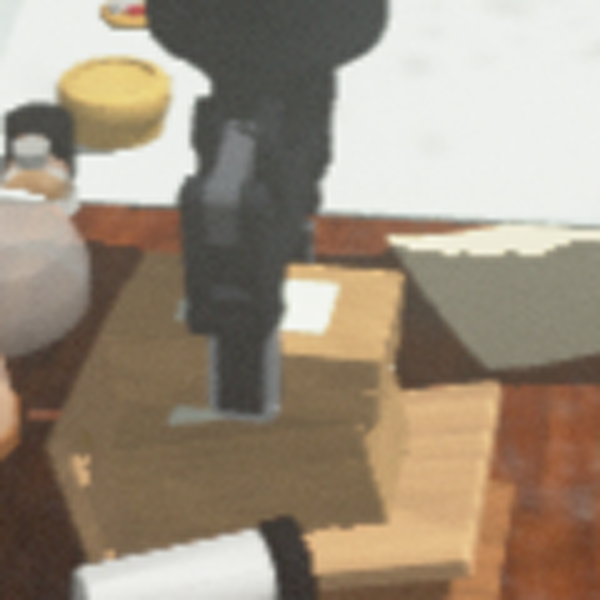

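```bash

python3 -m jog '[{"hand":1,"x":0,"y":-1,"z":-2,"twist":0},{"hand":1,"x":0,"y":0,"z":-2,"twist":0},{"hand":1,"x":0,"y":0,"z":0,"twist":0}]' 
python3 -m jog '[{"hand":1,"x":1,"y":0,"z":-2,"twist":0},{"hand":1,"x":1,"y":0,"z":-1,"twist":0},{"hand":1,"x":0,"y":0,"z":0,"twist":0}]' 
python3 st.py;python3 - <<'E'
from h import *
p=snap("side","s15"); cv2.imwrite("pics/s15c.png",cv2.resize(p["color"][170:290,200:320,::-1],None,fx=5,fy=5,interpolation=cv2.INTER_CUBIC))
E
```

```text
t: 14.65
tool_pos: [0.5502, 0.1811, 0.0775]
orientation: [0.47, 0.531, 0.468, -0.528]
force: [3.1, 0.9, 6.5]
gripper_width: 0.626
t: 14.9
tool_pos: [0.5514, 0.181, 0.0742]
orientation: [0.469, 0.53, 0.469, -0.528]
force: [1.6, -0.3, 5.6]
gripper_width: 0.627
t 14.9 pos [551.4 181.   74.2] jawang -1.6909 F [ 1.6 -0.3  5.6] gw 0.627 x [ 0.003  0.001 -1.   ]
```

View pics/s15c.png

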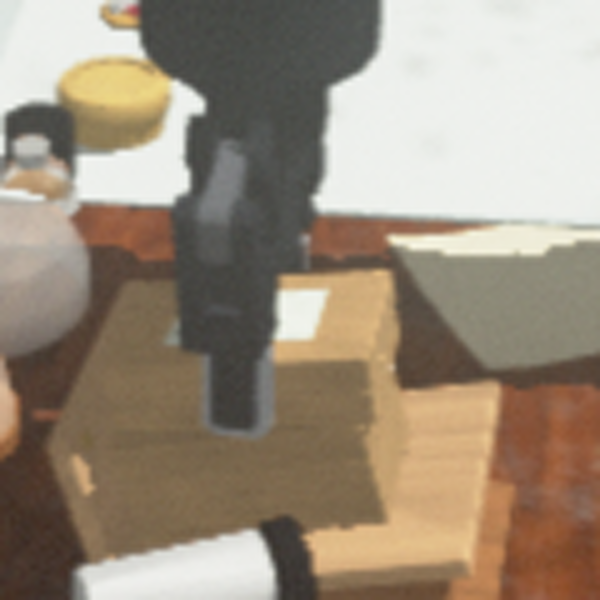

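```bash

python3 -m jog '[{"hand":1,"x":1,"y":-1,"z":-2,"twist":0},{"hand":1,"x":1,"y":-1,"z":-1,"twist":0},{"hand":1,"x":0,"y":0,"z":0,"twist":0}]' 
python3 -m jog '[{"hand":1,"x":1,"y":0,"z":-1,"twist":0},{"hand":1,"x":1,"y":0,"z":-1,"twist":0},{"hand":1,"x":0,"y":0,"z":0,"twist":0}]' 
python3 st.py;python3 - <<'E'
from h import *
p=snap("side","s16"); cv2.imwrite("pics/s16c.png",cv2.resize(p["color"][170:290,200:320,::-1],None,fx=5,fy=5,interpolation=cv2.INTER_CUBIC))
E
```

```text
t: 15.2
tool_pos: [0.5529, 0.1797, 0.0711]
orientation: [0.469, 0.53, 0.469, -0.528]
force: [1.2, 1.9, 4.6]
gripper_width: 0.624
t: 15.45
tool_pos: [0.5544, 0.1794, 0.0696]
orientation: [0.469, 0.53, 0.469, -0.528]
force: [-2.6, 0.6, 11.0]
gripper_width: 0.627
t 15.45 pos [554.4 179.4  69.6] jawang -1.6903 F [-2.6  0.6 11. ] gw 0.627 x [ 0.001  0.001 -1.   ]
```

View pics/s16c.png

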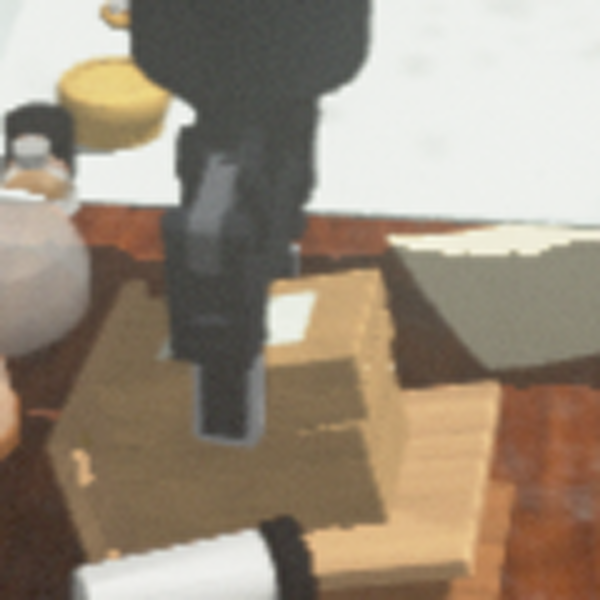

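```bash

python3 -m jog '[{"hand":1,"x":2,"y":0,"z":-0.3,"twist":0},{"hand":1,"x":1,"y":0,"z":-0.3,"twist":0},{"hand":1,"x":0,"y":0,"z":0,"twist":0}]' 
python3 -m jog '[{"hand":1,"x":2,"y":0,"z":-0.3,"twist":0},{"hand":1,"x":0,"y":0,"z":0,"twist":0}]' 
python3 st.py;python3 - <<'E'
from ov import *
from h import snap
p=snap("side","s17")
Q=[.585,.1745,-.1236]
g=boxseg(lambda l: seat(Q,np.array(l)+[-.045,0.001,0]),.045,0,.04,(255,0,255))+boxseg(lambda l: seat(Q,np.array(l)+[-.045,.001,.04]),.045,0,.026,(0,255,0))+standseg(Q,(255,255,0))
crop(p,205,190,110,85,7,"o17",g)
E
```

```text
t: 15.75
tool_pos: [0.5575, 0.179, 0.0687]
orientation: [0.469, 0.53, 0.469, -0.529]
force: [-2.0, 0.2, 8.4]
gripper_width: 0.629
t: 15.92
tool_pos: [0.5584, 0.179, 0.0684]
orientation: [-0.469, -0.529, -0.47, 0.529]
force: [-4.5, -1.1, 11.2]
gripper_width: 0.629
t 15.92 pos [558.4 179.   68.4] jawang -1.6907 F [-4.5 -1.1 11.2] gw 0.629 x [-0.001  0.001 -1.   ]
```

View pics/o17.png

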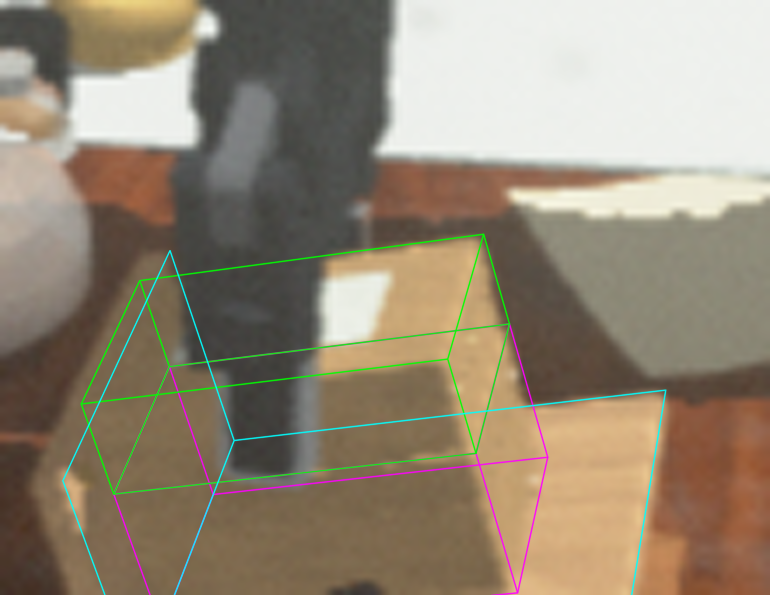

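```bash

python3 -m jog '[{"hand":1,"x":2,"y":0,"z":0,"twist":0},{"hand":1,"x":0,"y":0,"z":0,"twist":0}]' ; python3 st.py
python3 -m jog '[{"hand":1,"x":2,"y":0,"z":0,"twist":0},{"hand":1,"x":0,"y":0,"z":0,"twist":0}]' 
python3 st.py
```

```text
t: 16.13
tool_pos: [0.5584, 0.179, 0.0684]
orientation: [-0.468, -0.528, -0.47, 0.53]
force: [-12.9, -0.7, 17.3]
gripper_width: 0.623
t 16.13 pos [558.4 179.   68.4] jawang -1.6905 F [-12.9  -0.7  17.3] gw 0.623 x [-0.004  0.    -1.   ]
t: 16.3
tool_pos: [0.5584, 0.1791, 0.0684]
orientation: [-0.468, -0.527, -0.471, 0.531]
force: [-18.3, 0.3, 22.4]
gripper_width: 0.628
t 16.3 pos [558.4 179.1  68.4] jawang -1.6903 F [-18.3   0.3  22.4] gw 0.628 x [-0.008 -0.001 -1.   ]
```

Stopped hard at the backstop (position unchanged, force rising). Unload, release and retreat.

```bash

python3 -m jog '[{"hand":1,"x":-2,"y":0,"z":1,"twist":0},{"hand":1,"x":0,"y":0,"z":0,"twist":0},{"hand":0.1,"x":0,"y":0,"z":0,"twist":0},{"hand":-0.3,"x":0,"y":0,"z":0,"twist":0},{"hand":-0.6,"x":0,"y":0,"z":0,"twist":0}]'; python3 st.py
python3 -m jog '[{"hand":-0.8,"x":0,"y":0,"z":0,"twist":0},{"hand":-0.8,"x":0,"y":0,"z":0,"twist":0},{"hand":-0.8,"x":0,"y":0,"z":10,"twist":0},{"hand":-0.8,"x":0,"y":0,"z":25,"twist":0},{"hand":-0.8,"x":0,"y":0,"z":35,"twist":0}]'; python3 st.py
python3 -m jog '[{"hand":-0.8,"x":0,"y":0,"z":40,"twist":0},{"hand":-0.8,"x":0,"y":-25,"z":25,"twist":0},{"hand":-0.8,"x":-10,"y":-38,"z":0,"twist":0},{"hand":-0.8,"x":-10,"y":-38,"z":0,"twist":0},{"hand":-0.8,"x":-6,"y":-38,"z":0,"twist":0}]'
python3 -m jog '[{"hand":-0.8,"x":-5,"y":-38,"z":0,"twist":0},{"hand":-0.8,"x":-5,"y":-38,"z":0,"twist":0},{"hand":-0.8,"x":-5,"y":-38,"z":0,"twist":0},{"hand":-0.8,"x":-5,"y":-38,"z":0,"twist":0},{"hand":-0.8,"x":0,"y":-38,"z":0,"twist":0}]'
python3 -m jog '[{"hand":-0.8,"x":0,"y":-20,"z":0,"twist":0},{"hand":-0.8,"x":0,"y":0,"z":0,"twist":0},{"hand":-0.8,"x":0,"y":0,"z":0,"twist":0}]'
python3 - <<'E'
from ov import *
from h import snap
p=snap("side","s18"); t=snap("top","t18"); pickle.dump((p,t),open("18.pkl","wb"))
Q=[.585,.1745,-.1236]
g=boxseg(lambda l: seat(Q,np.array(l)+[-.045,0.001,0]),.045,0,.04,(255,0,255))+boxseg(lambda l: seat(Q,np.array(l)+[-.045,.001,.04]),.045,0,.026,(0,255,0))+standseg(Q,(255,255,0))
crop(p,205,190,110,85,7,"o18",g); crop(t,100,155,75,85,7,"o18t",g)
crop(p,205,190,110,85,7,"c18",[]); crop(t,100,155,75,85,7,"c18t",[])
E
```

```text
t: 16.72
tool_pos: [0.5614, 0.1784, 0.0684]
orientation: [0.469, 0.529, 0.469, -0.529]
force: [0.8, -0.2, 0.6]
gripper_width: 0.768
t 16.72 pos [561.4 178.4  68.4] jawang -1.6907 F [ 0.8 -0.2  0.6] gw 0.768 x [ 0.001  0.    -1.   ]
t: 17.13
tool_pos: [0.5597, 0.1776, 0.1373]
orientation: [-0.468, -0.527, -0.47, 0.531]
force: [0.6, -0.2, 0.4]
gripper_width: 0.905
t 17.13 pos [559.7 177.6 137.3] jawang -1.691 F [ 0.6 -0.2  0.4] gw 0.905 x [-0.005 -0.002 -1.   ]
t: 17.55
tool_pos: [0.5345, 0.0381, 0.2049]
orientation: [0.47, 0.529, 0.469, -0.528]
force: [0.4, -1.4, -0.8]
gripper_width: 0.9
t: 17.97
tool_pos: [0.5141, -0.1527, 0.2044]
orientation: [0.469, 0.529, 0.469, -0.529]
force: [1.0, -0.2, -0.1]
gripper_width: 0.898
t: 18.22
tool_pos: [0.515, -0.1722, 0.2039]
orientation: [0.468, 0.53, 0.468, -0.53]
force: [0.2, 1.6, 1.0]
gripper_width: 0.902
```

View pics/o18.png

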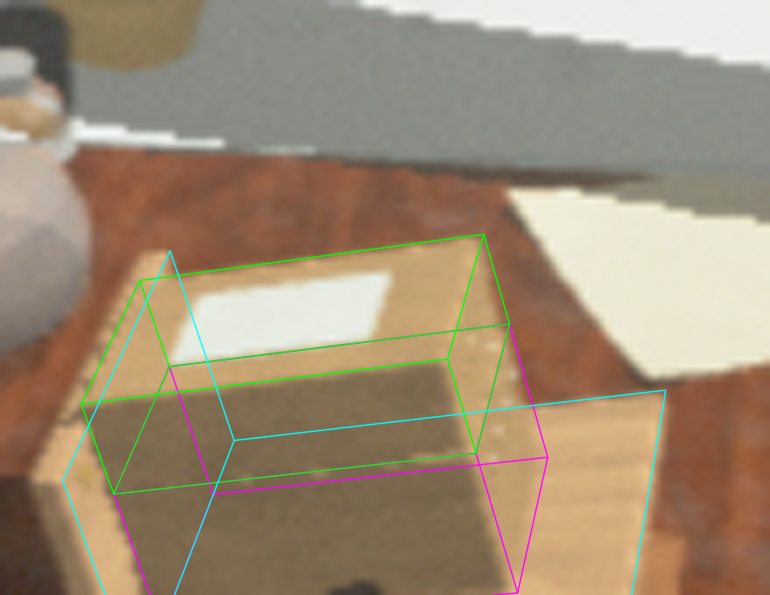

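View pics/o18t.png

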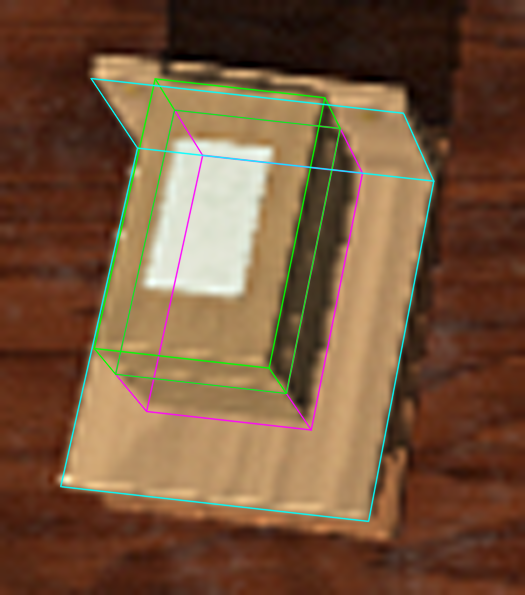

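View pics/c18.png

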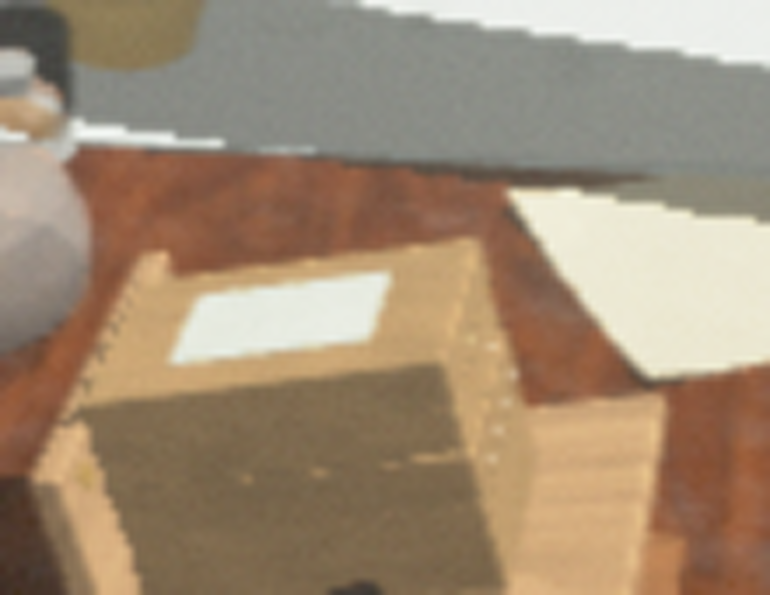

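View pics/t18.png

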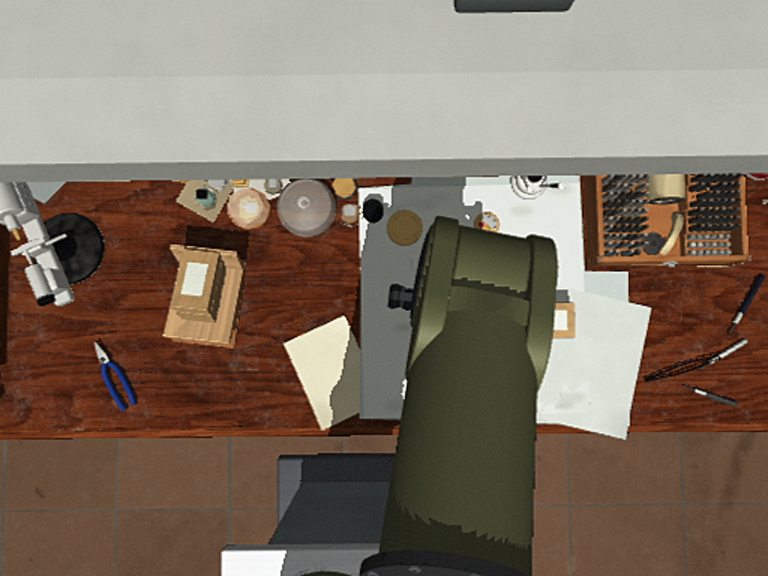

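```bash
python3 -c "
from station import r
print(r.finish_job())"
```

```text
the job is handed in; nothing more can be done
None
```

The thick box now lies flat on the slope against the backstop, and the thin box is stacked squarely on top of it, also against the backstop. I handed the job in at about 18 s, with the gripper open and about 0.35 m away from the stand.

- **Placing:** I set the thick box down first, then the thin one. I held each box lightly so it could tilt onto the slope, then pushed it down to the backstop. The arm stopped moving while the push built up (about 24 N along x for the thick box, 18 N for the thin), so both reached the backstop.
- **Forces:** The largest reading I saw was about 43 N in total at the wrist, while pushing the thick box, against the 120 N limit.
- **Position:** In the last pictures from both cameras, outlines of the target poses match both boxes to about 1–2 pixels (2–4 mm). The stack sits about 1–2 mm to the left of the stand's centreline. In the side view, the ends of the boxes away from the backstop show 1–2 pixels short of the outline. I took that as picture and calibration error and left it.
- **Bystanders:** The arm touched none of the three. The tin and the watch movement are where they started. The short box was partly hidden by the arm in the last top picture, but looked unmoved in the part that showed.

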